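# Close a forming die in a ratchet press

## Task

Load the forming die, copper side up, into its nest on the bed of the ratchet press, squarely between the stops, and let go of it. Then work the lever in full strokes, letting it right up after each, to bring the ram down tooth by tooth until the rubber foot bears firmly on the copper; go no tooth further and leave the lever up. Leave the hammer and the white block where they lie, and move the foot only by the lever.

Things in the scene. Friction and masses are not known exactly. Their poses are not given: they have to be found in the camera images.
- die: forming die, loose, about 0.3 kg: flat block 110 (its x) x 54 (y) x 36 mm (z), dark steel below, aluminium above, a 70 x 44 mm copper sheet on top held by two thin steel bars near its ends (x = -38 and 38 mm; their screws end 4.5 mm above the copper). Origin: centre of its underside, z up. The same either way round
- die_mid (a point): centre of the forming die, 18 mm above its underside, 18 mm below the top of the copper; axes: x along its 110 mm, z up. It starts flat on the bench, left of the press. It is gripped across its 54 mm sides, which are plain and 34 mm high
- nest (a point): centre of the die nest on the press's flat bed, 20 mm above the bench, straight below the ram; x points from the open front of the press (which faces left) in to its column (face at x = 63 mm), z up. The nest takes the die with its long side along x, 3 mm clear all round. The grey C-frame press is fixed; place and yaw vary
- front_stop (a point): point on the inner face line of the nest's front stop, level with its top, 58 mm before the nest's centre and 6.5 mm above the bed (y -18 to 18 mm). A like stop stands behind (x = 58 mm), and low guides beside the rear half (y = -30 and 30, x = 4 to 48 mm), all 6.5 mm high with sloped mouths. The die is lifted over the front stop; beside the front half there is room for fingers
- head_edge (a point): middle of the lower front edge of the press head, 36 mm before the nest's centre, 115 mm above the bed. The head (84 mm wide, top 229 mm above the bed) overhangs the nest, so an upright gripper cannot set the die down there: come in from the open front with the tool leaning back out of the press by about 40 degrees, the die gripped near its front end
- foot_face (a point): centre of the underside of the rubber foot (40 mm across) on the ram. Free, it is 81 mm less the value of joint ram above the bed: 58 mm or more at the start
- foot: the foot: rubber face under a steel disc 46 mm across, on a sprung stem below the square ram (24 mm): it gives 1 mm for 4 N, up to 10 mm; origin at the centre of its face. The ram runs in the head behind a clear guard, a toothed rack on its right edge
- ram (a joint): travel of the ram downward in m, 0 at the top. A spring lifts it; a pawl holds it at each tooth, every 0.006 (0.006, 0.012 ... less up to 0.0005; at first it may rest 0.002 short of one). It starts at 0 to 0.023. With the die in the nest the foot is 3 mm clear of the copper at 0.042 and bears on it with about 11 N at 0.048: stop there. 0.054 is a tooth too far
- lever (a joint): angle of the lever in rad: 0 up at rest, 0.295 at its lower stop; a spring lifts it when let go. A stroke to 0.26 or more moves the ram one tooth (at the bottom about 3 mm beyond it, then back onto the pawl). The lever must rise below 0.01 before the next stroke. Pressing takes 3 to 6 N at the grip, about 12 N when the foot comes to bear
- grip_top (a point): top of the middle of the lever's round wooden grip (24 mm thick, 96 mm long, along the lever), a point of the lever, on the robot's side of the press, about 230 mm above the bench at rest. The lever turns about a level axis along the nest's x, 145 mm from this point toward nest y, and the point goes down 42 mm from rest to the lower stop. It is pressed from above
- chasing_hammer: bystander: hammer with wooden handle, 233 mm long, lying on the right; origin under its middle
- magnesia_block: bystander: white heat block, 41 x 67 x 27 mm, lying at the back left of the press; origin under its middle
Mind the look-alikes: they are no part of the job. Leave any red look-alike of the die alone.

How it is judged:
By the outcome, as a careful person would: the job done as asked, in the order asked, and still so for the second after the job is handed in, with the robot touching nothing.
It also fails if it takes over 66 s, if anything falls off the work surface, if the arm or the gripper's body presses on something with over 40 N, if the wrist force passes 120 N, or if a joint passes its speed limit or range.

## Robot

A 6-joint arm with a two-finger parallel gripper is mounted at the origin on a cart in front of the work surface, level with it; the furniture and walls round the work are solid. World frame = base frame: x ahead of the robot, y to its left, z up, the work surface at z = 0. Lengths are in m, angles in degrees, forces in N, time in s.
With the tool pointing down it reaches from about 0.375 to 0.75 m from the base axis. Payload 9 kg.
Tool frame: the origin (TCP) lies where the fingers leave the gripper's body, on its centre line; the fingertips stand 73 mm ahead of it and the grasp point (between the pads) lies 54 mm ahead of it (robot.tip_reach is the distance from the TCP to the fingertips, in m); z points along the fingers, y is the direction in which the jaws open and shut (so a half turn about z gives the same grasp; the last joint's range is limited). The gripper opens to 85 mm and grips with 20 to 120 N. Pads are 22 mm wide; open, the fingers measure 114 mm over their backs; the gripper's body (76 mm by 85 mm) begins 54 mm behind the grasp point. The pads swing forward as they close: fully open they stand 13 mm farther back than shut.
Start: joints at [-84.494, 5.964, 5.575, 89.605, 0, 77.527], TCP at [0.185, -0.571, 0.304] pointing down, gripper open.
Joint ranges: [-171.21, 171.21], [-48.23, 106.86], [-62.78, 66.21], [-105.2, 120.99], [-86.42, 89.51], [-180, 180]. Speed limits (degrees/s): [127.2, 127.2, 147.25, 180, 180, 180].

## Interface

Orientations are given as [roll, pitch, yaw] about the fixed x, y, z axes, in that order (R = Rz(yaw) Ry(pitch) Rx(roll)).
In Python, from plant import robot gives the robot as it stands. Calls block until the motion is done:
- robot.move_pose(position, orientation): joint-space move of the TCP to a pose.
- robot.line_to(position, vel=0.15, rotation=None, guard=None): straight line of the TCP; rotation=None keeps the orientation; vel is the mean speed in m/s. With guard (N) it stops when the force on the tool has changed by that much, and returns True; else False.
- robot.goto_joints(angles): joint-space move.
- robot.set_gripper(opening): finger opening in m; the grip force is fixed at half the most; returns when the fingers have stopped.
- robot.pause(seconds).
- robot.ik(position, orientation): joint angles nearest the present ones, or None.
- robot.observe(): the state.
- robot.grab_frame(name): name is "scene" or "side" or "wrist"; returns the picture (420x560x3 uint8, blue, green, red); there is no depth.
- robot.get_calibration(name): a dict with "vertical_fov" (degrees; the focal length in pixels is half the picture's height over the tangent of half this angle, whatever the lens; pixels are square), "cx", "cy" (the principal point, pixels), "k1" (the pictures are not rectified: a ray, as slopes to the right and down, at radius r is drawn at 1 + k1 r^2 times it, then the intrinsics apply), "rvec" (rotation vector, rad) and "tvec" (3), from world to camera coordinates, as OpenCV has them. Camera axes: x right, y down, z forward; pixel columns grow to the right and rows downward; lengths in m; the calibration is good to about 2 mm. A picture is of the moment at which its call begins: read the wrist's pose just before it. get_calibration takes no time and is no camera call; for the wrist camera it gives the pose at the moment of the call.
A pose or a line that the arm cannot do raises robot.IKError and nothing moves.
- robot.job_done(): hands the job in, once; it reports no verdict.
The state is a dict: "time": time; "q": joint angles; "qvel": joint speeds; "joint_torque": joint torques, N m; "tool_pos": TCP position; "tcp_rot": TCP orientation; "ft_force": force on the tool from outside, world axes, zero at the start; "torque": the same for the moment, N m; "gripper_width": finger opening in m.
Only numpy, scipy, OpenCV 4.12 (cv2) and the standard library are available. Lean on these libraries where they do the work, as an engineer would, in place of code of your own. Each camera call takes 0.05 s, during which the arm holds its last target.

## Working session

There is one attempt and no reset: what is moved stays moved. The work goes in short steps, each a Python script; the robot and the scene stay as the last script left them, time stands still between calls to the robot, and variables do not carry over. Pictures are saved under pics/ and viewed, and the job is handed in when it is done.

```bash
ls; mkdir -p pics; cat > h.py <<'E'
import numpy as np, cv2
from plant import robot
from scipy.spatial.transform import Rotation as Ro
def cal(n):
    c=robot.get_calibration(n); f=210/np.tan(np.radians(c['vertical_fov'])/2)
    R=cv2.Rodrigues(np.array(c['rvec'],float))[0]; return f,c['cx'],c['cy'],c['k1'],R,np.array(c['tvec'],float).ravel()
def ray(C,px):
    f,cx,cy,k,R,t=C; d=np.array([(px[0]-cx)/f,(px[1]-cy)/f]); u=d.copy()
    for _ in range(30): u=d/(1+k*(u@u))
    v=R.T@np.array([u[0],u[1],1]); return -R.T@t, v/np.linalg.norm(v)
def onz(C,px,z):
    o,v=ray(C,px); return o+v*(z-o[2])/v[2]
def proj(C,P):
    f,cx,cy,k,R,t=C; p=R@np.array(P,float)+t; u=p[:2]/p[2]; u=u*(1+k*(u@u)); return np.array([cx,cy])+f*u
def tri(obs):
    A=np.zeros((3,3));b=np.zeros(3)
    for C,px in obs:
        o,v=ray(C,px);M=np.eye(3)-np.outer(v,v);A+=M;b+=M@o
    X=np.linalg.solve(A,b); return X,[np.linalg.norm(proj(C,X)-px) for C,px in obs]
def shot(n,name):
    C=cal(n); im=np.array(robot.grab_frame(n)); cv2.imwrite(f'pics/{name}.png',im); return C,im
E
python3 - <<'E'
from h import *
for n in ('scene','side','wrist'):
    C,im=shot(n,n+'0'); print(n,C[0],C[1:4],-C[4].T@C[5],C[4][2])
o=robot.observe();print(o['time'],o['tool_pos'],o['tcp_rot'],robot.tip_reach)
E
```

```text
pics
scene 521.6160647635126 (273.3094558512356, 219.28091155181636, 0.042678596116166166) [-0.71957712  0.02047149  0.90706901] [ 0.85642354 -0.08347224 -0.50948121]
side 399.0545872400071 (276.2882098571207, 214.49196100314083, -0.04548312750269557) [-0.33174323  0.15049328  0.82698547] [ 0.78339688 -0.20934408 -0.58520457]
wrist 300.82135764733454 (282.1134064445618, 212.219428936825, -0.010439131694171499) [ 0.25331173 -0.54837747  0.3737629 ] [-0.27191445 -0.0870642  -0.95837485]
0.15 [ 0.18521149 -0.57050121  0.30333562] [-1.79945400e+02 -1.33491002e-02  1.79807109e+01] 0.0726
```

View pics/scene0.png

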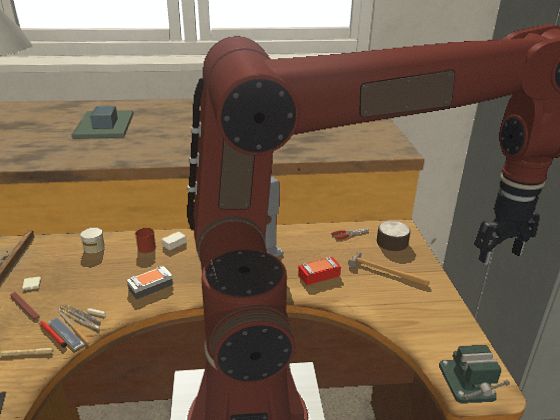

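View pics/side0.png

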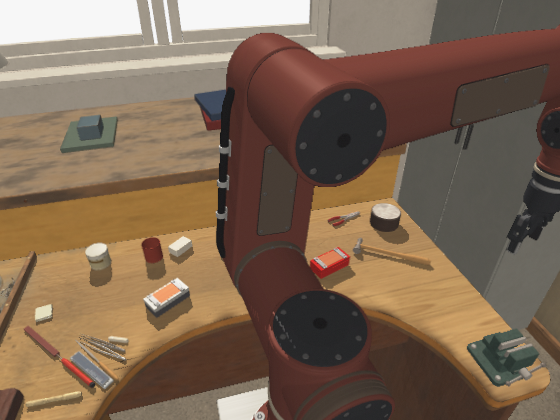

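View pics/wrist0.png

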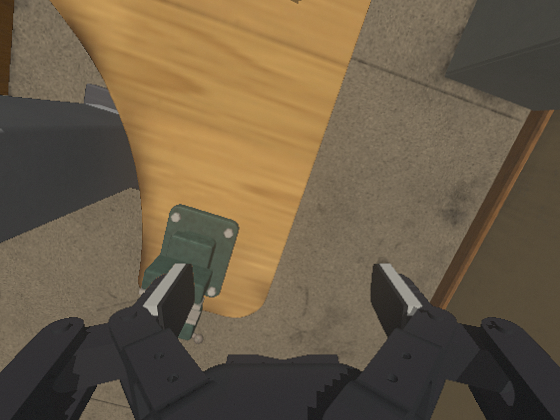

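Candidates for the die: the grey block with the copper sheet at scene (150,281) / side (167,297), and the red look-alike at scene (320,270) / side (330,262). By the description it is the grey one on the left. The arm hides the press (near scene (275,215)), so I'll use the wrist camera for it.

```bash
python3 - <<'E'
from h import *
S=cal('scene');D=cal('side')
print(tri([(S,(150,281)),(D,(167,297))]), tri([(S,(320,269)),(D,(330,261))]))
for n,p in dict(edge=(275,255),whiteblk=(175,241),hammer=(390,270),redcan=(146,240)).items(): print(n,onz(S,p,0.0))
a=cv2.imread('pics/scene0.png')[245:315,110:210];b=cv2.imread('pics/side0.png')[265:330,130:230]
cv2.imwrite('pics/crop0.png',np.hstack([cv2.resize(a,(400,280)),cv2.resize(b,(400,280))]))
# wrist cam relative tool
o=robot.observe();R=Ro.from_euler('xyz',o['tcp_rot'],degrees=True).as_matrix();C=cal('wrist')
print('cam in tool',R.T@(-C[4].T@C[5]-o['tool_pos']),'axes rows',(C[4]@R).round(3))
for pos,rpy in [((.40,.12,.36),(180,0,0)),((.40,.05,.40),(180,-30,0)),((.35,.2,.40),(180,0,90)),((.4,.1,.4),(180,0,90)),((.4,.1,.4),(180,0,-90)),((.4,.1,.4),(150,0,0))]:
    try:q=robot.ik(pos,rpy)
    except Exception as e:q=e
    print(pos,rpy,q if q is None else np.round(q,0))
E
```

```text
(array([0.44420774, 0.24320786, 0.03586277]), [np.float64(0.2737961142643161), np.float64(0.28252560513075486)]) (array([ 0.47718462, -0.23100194,  0.02171892]), [np.float64(0.4216335850525199), np.float64(0.40669575339414177)])
edge [ 5.91234102e-01 -1.13289919e-01 -1.11022302e-16]
whiteblk [0.69614493 0.19580761 0.        ]
hammer [ 4.86255882e-01 -4.41946017e-01  1.11022302e-16]
redcan [0.70983379 0.28765426 0.        ]
cam in tool [ 7.16150895e-02 -6.50156885e-05 -7.05141229e-02] axes rows [[ 0.001  1.     0.   ]
 [-0.958  0.001 -0.286]
 [-0.286 -0.     0.958]]
(0.4, 0.12, 0.36) (180, 0, 0) [ -1. -25. -16.  99.   0. 179.]
(0.4, 0.05, 0.4) (180, -30, 0) None
(0.35, 0.2, 0.4) (180, 0, 90) [ 11. -25. -12. 103.   0. 101.]
(0.4, 0.1, 0.4) (180, 0, 90) [ -4. -24. -11. 103.   0.  86.]
(0.4, 0.1, 0.4) (180, 0, -90) [ -4. -24. -11. 103.   0. -94.]
(0.4, 0.1, 0.4) (150, 0, 0) [  12.  -15.   -8.  104.  -29. -167.]
```

View pics/crop0.png

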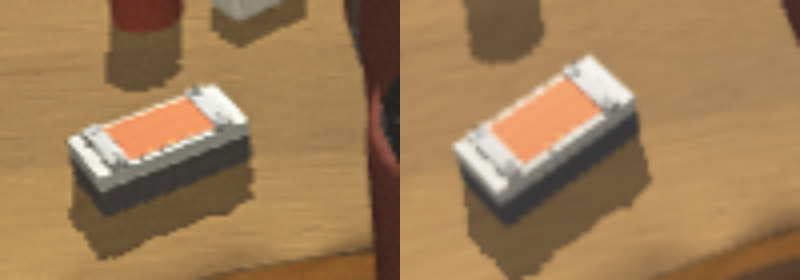

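```bash
cat >> h.py <<'E'
M=Ro.from_matrix(np.array([[0,1,0],[-.958,0,-.286],[-.286,0,.958]])).as_matrix()  # cam<-tool
CT=np.array([.0716,0,-.0705])
def look(cam,tgt,prefer=None):
    cam=np.array(cam,float);f=np.array(tgt)-cam;f/=np.linalg.norm(f);out=[]
    up=np.array([0,0,1.]) if abs(f[2])<.95 else np.array([1.,0,0])
    x=np.cross(f,up);x/=np.linalg.norm(x);y=np.cross(f,x);B=np.stack([x,y,f],1)
    q0=np.array(robot.observe()['q'])
    for a in range(0,360,15):
        Rw=B@Ro.from_euler('z',a,degrees=True).as_matrix()
        Rt=Rw@M;p=cam-Rt@CT;e=Ro.from_matrix(Rt).as_euler('xyz',degrees=True)
        try:q=robot.ik(p,e)
        except Exception:q=None
        if q is not None: out.append((np.abs(np.array(q)-q0).max(),a,p,e,np.round(q,0)))
    out.sort(key=lambda s:s[0]);return out
E
python3 - <<'E'
from h import *
for cam,t in [((.45,.30,.42),(.55,0,.05)),((.40,.25,.5),(.55,0.05,.05)),((.35,.15,.5),(.55,0.05,.05)),((.5,.1,.5),(.5,.1,0)),((.35,.1,.5),(.5,.05,0.05)),((.45,.1,.55),(.5,.1,0))]:
    print(cam,t)
    for s in look(cam,t)[:3]: print('  ',s[1],s[2].round(3),s[3].round(0),s[4])
E
```

```text
(0.45, 0.3, 0.42) (0.55, 0, 0.05)
   180 [0.48  0.211 0.385] [180.  24. 108.] [ 20.  -3.   3.  96. -24.  91.]
   165 [0.491 0.216 0.383] [-170.   23.  124.] [ 20.   4.  10. 101. -24.  79.]
   195 [0.467 0.208 0.383] [170.  23.  93.] [ 20. -10.  -4.  92. -24. 104.]
(0.4, 0.25, 0.5) (0.55, 0.05, 0.05)
   210 [0.428 0.172 0.443] [166.   9.  98.] [ 10. -27. -10.  93.  -9.  90.]
   195 [0.44  0.176 0.446] [173.  12. 112.] [ 11. -20.  -4.  96. -10.  77.]
   225 [0.416 0.171 0.44 ] [160.   5.  84.] [ 11. -33. -16.  89. -10. 104.]
(0.35, 0.15, 0.5) (0.55, 0.05, 0.05)
   225 [0.397 0.088 0.436] [162.   3. 111.] [-10. -43. -21.  94.   7.  59.]
   210 [0.408 0.094 0.44 ] [167.   6. 125.] [ -7. -36. -16.  96.   4.  48.]
   195 [0.417 0.103 0.442] [173.   9. 139.] [ -4. -30. -12.  97.  -0.  37.]
(0.5, 0.1, 0.5) (0.5, 0.1, 0)
   285 [0.487 0.053 0.412] [-180.  -17.   75.] [-17. -13.  -3. 101.  17.  88.]
   300 [0.476 0.058 0.412] [180. -17.  60.] [-17. -20.  -8.  98.  16. 104.]
   270 [0.5   0.052 0.412] [-180.  -17.   90.] [-17.  -7.   3. 105.  16.  73.]
(0.35, 0.1, 0.5) (0.5, 0.05, 0.05)
   240 [0.386 0.044 0.425] [163.  -6. 105.] [-23. -41. -21. 100.  15.  55.]
   225 [0.398 0.048 0.428] [166.  -3. 119.] [-19. -35. -17. 101.  12.  43.]
   210 [0.408 0.055 0.431] [170.   0. 133.] [-15. -30. -12. 102.   8.  32.]
(0.45, 0.1, 0.55) (0.5, 0.1, 0)
   285 [0.445 0.053 0.461] [175. -18.  77.] [-20. -23.  -5. 104.  18.  85.]
   300 [0.434 0.058 0.46 ] [175. -19.  61.] [-20. -29. -10. 101.  18. 101.]
   270 [0.458 0.052 0.462] [175. -17.  92.] [-19. -16.   0. 107.  17.  70.]
```

```bash
python3 - <<'E'
from h import *
q=list(robot.observe()['q']); q[1]-=15; robot.goto_joints(q); print(robot.observe()['tool_pos'])
s=look((.45,.1,.55),(.5,.1,0))[0]; robot.move_pose(s[2],s[3]); shot('wrist','B'); np.save('B.npy',np.array(cal('wrist'),dtype=object),allow_pickle=True)
s=look((.45,.30,.42),(.55,0,.05))[0]; robot.move_pose(s[2],s[3]); shot('wrist','A'); np.save('A.npy',np.array(cal('wrist'),dtype=object),allow_pickle=True)
print(robot.observe()['time'])
E
```

```text
[ 0.18313738 -0.54859857  0.45516912]
4.275
```

View pics/B.png

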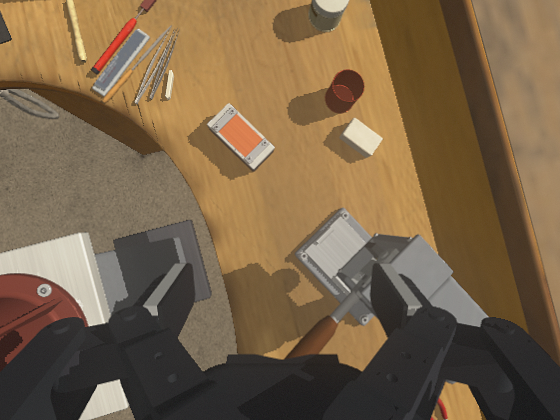

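View pics/A.png

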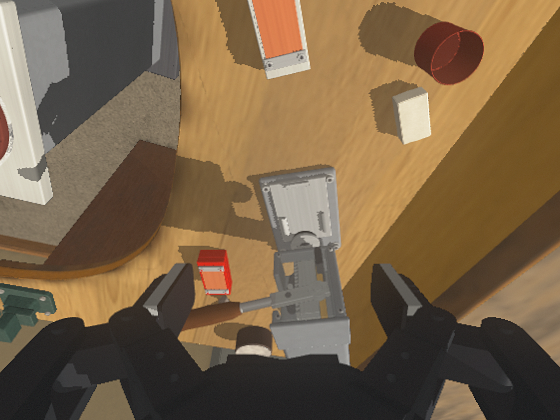

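View B shows the die at (241,138), the press bed at (335,245), the head at (420,265), the white block at (362,137) and the grip near (318,335). View A shows the bed at (302,205), the foot at (305,240), the grip at (210,316) and the red look-alike at (215,272).

```bash
python3 - <<'E'
import cv2
a=cv2.imread('pics/A.png')[155:355,170:370];cv2.imwrite('pics/Ac.png',cv2.resize(a,(600,600),interpolation=cv2.INTER_CUBIC))
a=cv2.imread('pics/B.png')[190:370,280:480];cv2.imwrite('pics/Bc.png',cv2.resize(a,(660,594),interpolation=cv2.INTER_CUBIC))
E
```

```text
(no output)
```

View pics/Ac.png

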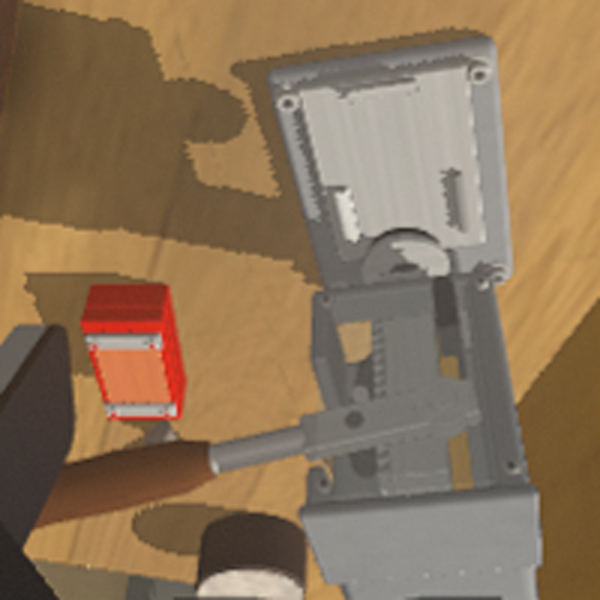

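View pics/Bc.png

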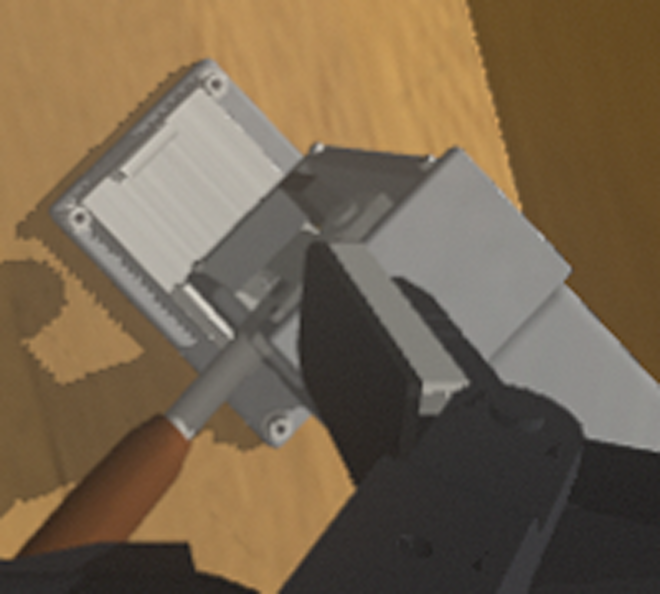

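```bash
python3 - <<'E'
from h import *
A=np.load('A.npy',allow_pickle=True);B=np.load('B.npy',allow_pickle=True)
ca=lambda x,y:np.array([170+(x+.5)/3-.5,155+(y+.5)/3-.5]); cb=lambda x,y:np.array([280+(x+.5)/3.3-.5,190+(y+.5)/3.3-.5])
for n,a,b in [('bolt FL',(287,103),(77,217)),('bolt FR',(478,72),(215,83)),('surfcorner FL',(303,115),(87,201)),('surf FR',(465,65),(200,92)),('head ',(322,296),(318,150)),('ferrule end',(213,455),(180,425)),('headtopfar',(535,495),(455,150))]:
    X,r=tri([(A,ca(*a)),(B,cb(*b))]);print(n,X.round(4),np.round(r,1))
print(onz(B,cb(280,430),.012),onz(A,ca(490,276),.012))
for p in [(345,90),(415,80),(338,190),(352,238),(448,172),(462,228)]: print(p,onz(A,ca(*p),.0265).round(4))
E
```

```text
bolt FL [0.5135 0.0178 0.0245] [0.4 0.3]
bolt FR [0.6053 0.067  0.0215] [0.1 0.1]
surfcorner FL [0.5192 0.0276 0.045 ] [1.  0.9]
surf FR [0.5992 0.064  0.013 ] [0.4 0.4]
head  [0.5532 0.0477 0.1973] [25.4 25.3]
ferrule end [ 0.5055 -0.0318  0.2116] [0.6 0.7]
headtopfar [0.6082 0.0411 0.2504] [0.8 0.9]
[ 0.5930685  -0.12858066  0.012     ] [ 0.68248832 -0.08399054  0.012     ]
(345, 90) [0.5407 0.0371 0.0265]
(415, 80) [0.5737 0.0548 0.0265]
(338, 190) [ 0.5595 -0.0315  0.0265]
(352, 238) [ 0.58   -0.0659  0.0265]
(448, 172) [0.615  0.0014 0.0265]
(462, 228) [ 0.6404 -0.037   0.0265]
```

```bash
python3 - <<'E'
from h import *
c=np.array([.585,-.005]);nx=np.array([.4735,-.8808]);ny=np.array([.8808,.4735])
def P(a,b,z): return np.append(c+a*nx+b*ny,z)
for cam,t in [(P(-.22,0,.26),P(-.02,0,.02)),(P(-.18,-.03,.34),P(-.03,0,.02)),(P(-.13,-.1,.34),P(-.03,0,.02)),(P(-.1,-.12,.45),P(0,-.07,.1)),(P(-.1,-.22,.45),P(0,-.1,.2))]:
    print(cam.round(3))
    for s in look(cam,t)[:4]: print('  ',s[1],s[2].round(3),s[3].round(0),s[4])
E
```

```text
[0.481 0.189 0.26 ]
   180 [0.525 0.106 0.223] [180.  23. 118.] [  7. -12. -22.  71. -21.  67.]
   195 [0.513 0.102 0.222] [170.  22. 103.] [  6. -20. -29.  67. -20.  78.]
   165 [0.536 0.113 0.222] [-170.   22.  134.] [  8.  -5. -16.  75. -24.  55.]
   210 [0.501 0.099 0.219] [160.  18.  88.] [  5. -27. -36.  63. -19.  91.]
[0.473 0.139 0.34 ]
   210 [0.503 0.065 0.279] [167.   6. 101.] [ -7. -26. -27.  76.  -2.  72.]
   195 [0.515 0.07  0.281] [174.   8. 115.] [ -5. -19. -20.  79.  -4.  59.]
   225 [0.491 0.064 0.275] [162.   2.  87.] [ -7. -33. -33.  72.  -1.  85.]
   240 [0.479 0.067 0.271] [158.  -3.  73.] [ -7. -41. -39.  70.  -1. 100.]
[0.435 0.062 0.34 ]
   240 [0.479 0.005 0.269] [159.  -4. 107.] [-23. -36. -35.  77.  16.  53.]
   255 [0.467 0.004 0.265] [157.  -9.  94.] [-25. -43. -41.  75.  19.  66.]
   225 [0.49  0.01  0.273] [163.   1. 121.] [-20. -29. -30.  78.  12.  40.]
   210 [0.499 0.018 0.276] [168.   4. 135.] [-17. -24. -25.  80.   8.  29.]
[0.432 0.026 0.45 ]
   255 [ 0.466 -0.035  0.378] [169.  -3. 108.] [-25. -24. -14.  93.   9.  47.]
   270 [ 0.454 -0.037  0.375] [166.  -6.  94.] [-28. -31. -20.  92.  12.  60.]
   285 [ 0.442 -0.036  0.372] [163. -10.  80.] [-29. -38. -26.  89.  14.  73.]
   300 [ 0.43  -0.032  0.368] [162. -14.  66.] [-30. -46. -31.  87.  15.  88.]
[ 0.344 -0.021  0.45 ]
   240 [ 0.401 -0.076  0.388] [153.   1. 112.] [-44. -47. -30.  95.  25.  26.]
   225 [ 0.411 -0.07   0.393] [158.   7. 125.] [-39. -43. -27.  94.  20.  16.]
   210 [ 0.42  -0.061  0.398] [164.  11. 139.] [-34. -40. -24.  93.  14.   6.]
   195 [ 0.426 -0.051  0.4  ] [172.  14. 154.] [-29. -38. -22.  92.   9.  -3.]
```

```bash
python3 - <<'E'
from h import *
c=np.array([.585,-.005]);nx=np.array([.4735,-.8808]);ny=np.array([.8808,.4735])
def P(a,b,z): return np.append(c+a*nx+b*ny,z)
for n,cam,t in [('E',P(-.1,-.12,.45),P(0,-.07,.1)),('D',P(-.18,-.03,.34),P(-.03,0,.02)),('C',P(-.22,0,.26),P(-.02,0,.02))]:
    s=look(cam,t)[0]; robot.move_pose(s[2],s[3]); shot('wrist',n); np.save(n+'.npy',np.array(cal('wrist'),dtype=object),allow_pickle=True)
print(robot.observe()['time'],robot.observe()['ft_force'])
E
```

```text
6.4917 [-0.06433676  0.10714109  0.57439392]
```

View pics/C.png

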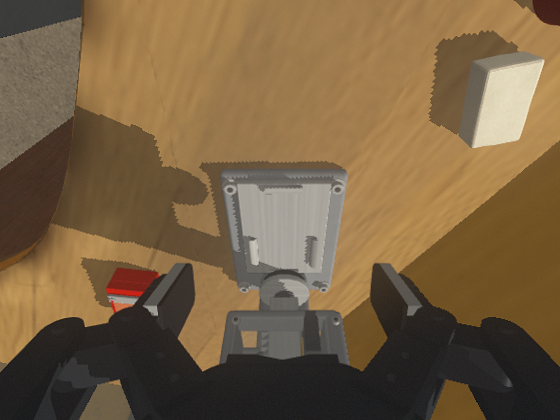

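View pics/D.png

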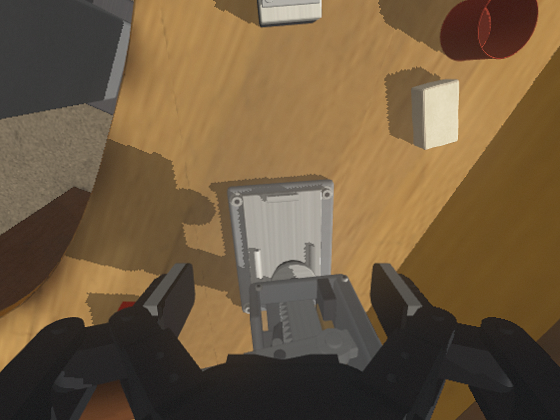

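View pics/E.png

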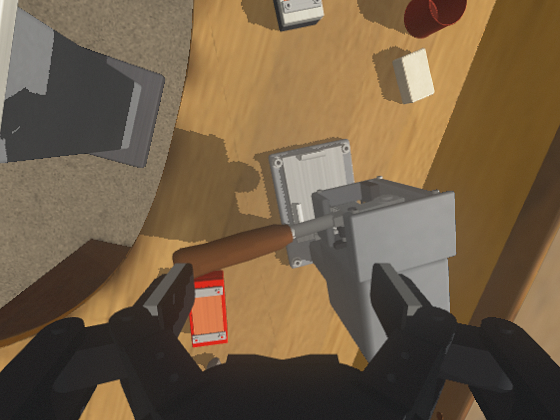

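C shows the whole nest: front stop near (282,187), guides at (253,252) and (313,252), and the bed bolts. E shows the grip from (175,260) to (290,230). I'll zoom in on C, D and E.

```bash
python3 - <<'E'
import cv2
a=cv2.imread('pics/C.png')[160:320,210:360];cv2.imwrite('pics/Cc.png',cv2.resize(a,(562,600),interpolation=cv2.INTER_CUBIC))
a=cv2.imread('pics/D.png')[170:320,220:370];cv2.imwrite('pics/Dc.png',cv2.resize(a,(600,600),interpolation=cv2.INTER_CUBIC))
a=cv2.imread('pics/E.png')[130:280,165:365];cv2.imwrite('pics/Ec.png',cv2.resize(a,(800,600),interpolation=cv2.INTER_CUBIC))
E
```

```text
(no output)
```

View pics/Cc.png

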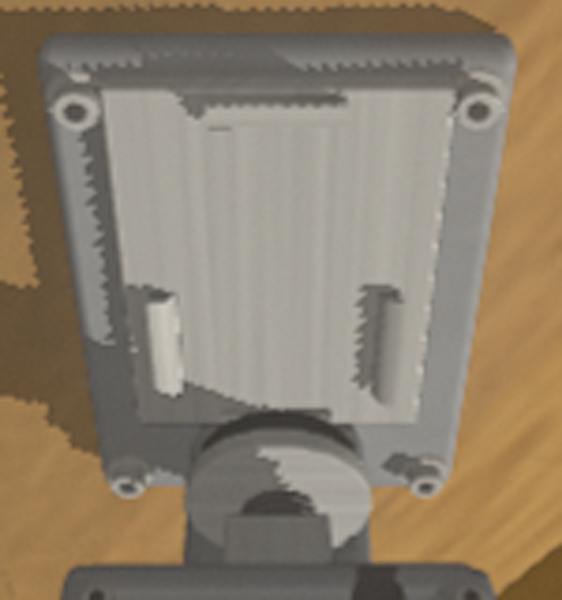

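View pics/Dc.png

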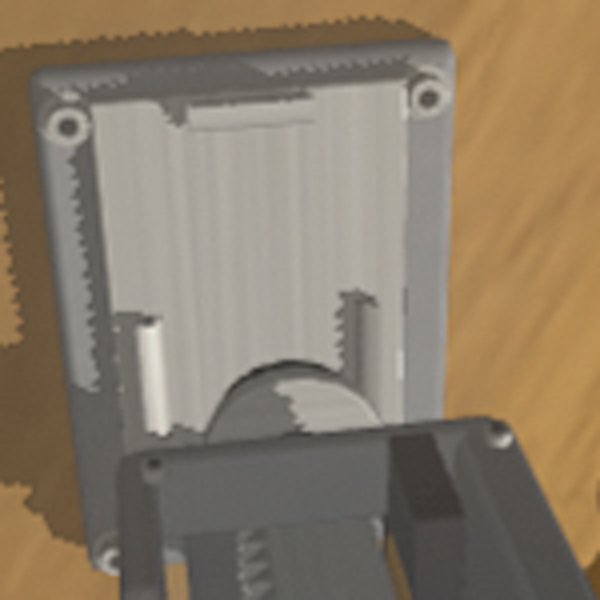

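View pics/Ec.png

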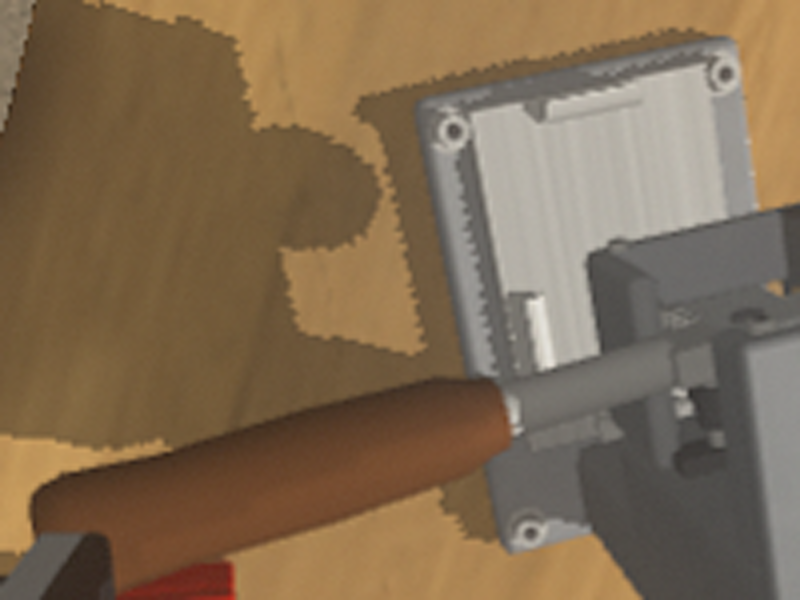

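```bash
python3 - <<'E'
from h import *
L=lambda n:np.load(n+'.npy',allow_pickle=True)
A,B,C,D,E=map(L,'ABCDE')
w=lambda s,ox,oy:(lambda x,y:np.array([ox+(x+.5)/s-.5,oy+(y+.5)/s-.5]))
ca,cb,cc,cd,ce=w(3,170,155),w(3.3,280,190),w(3.75,210,160),w(4,220,170),w(4,165,130)
r={}
for n,o in {'FL':[(A,ca(287,103)),(B,cb(77,217)),(C,cc(75,112)),(D,cd(68,126)),(E,ce(455,131))],
 'FR':[(A,ca(478,72)),(B,cb(215,83)),(C,cc(480,112)),(D,cd(428,97)),(E,ce(723,74))],
 'RL':[(B,cb(280,430)),(C,cc(127,487)),(D,cd(110,557)),(E,ce(531,533))],
 'RR':[(A,ca(490,276)),(C,cc(427,487))],
 'stopL':[(C,cc(207,124)),(D,cd(188,125)),(E,ce(545,118))],
 'stopR':[(C,cc(346,122)),(D,cd(313,120)),(E,ce(642,100))],
 'gLfront_in':[(C,cc(177,293)),(D,cd(158,322)),(E,ce(541,296))],
 'gRfront_in':[(C,cc(365,290)),(D,cd(343,295))],
 'gRfront_out':[(C,cc(400,290)),(D,cd(374,297))],
 'gLfront_out':[(C,cc(147,293)),(D,cd(137,322))],
 'ferr':[(A,ca(213,455)),(B,cb(180,425)),(E,ce(512,412))],
}.items():
    X,e=tri(o);r[n]=X;print(n,X.round(4),np.round(e,1))
fl,fr,rl,rr=[r[k] for k in('FL','FR','RL','RR')]
d=lambda v:np.degrees(np.arctan2(v[1],v[0]))
print(d(fr-fl)-90,d(rl-fl),d(rr-fr),d(rr-rl)-90,np.linalg.norm(fr-fl),np.linalg.norm(rl-fl),(fl+fr+rl+rr)/4)
yaw=np.radians(-61.7);nx=np.array([np.cos(yaw),np.sin(yaw)]);ny=np.array([-nx[1],nx[0]])
m=(r['stopL']+r['stopR'])[:2]/2;m=m+0
c=m+.056*nx
print('c',c)
for k,v in r.items(): q=v[:2]-c;print(k,(q@nx*1e3).round(1),(q@ny*1e3).round(1),(v[2]*1e3).round(1))
E
```

```text
FL [0.5142 0.0177 0.0252] [0.3 0.8 1.2 0.8 0.1]
FR [0.6051 0.0668 0.0241] [1.  0.3 2.  1.  0.8]
RL [ 0.5895 -0.1224  0.0249] [0.4 1.  1.4 0.5]
RR [ 0.6615 -0.0478  0.0492] [0.6 1. ]
stopL [0.5449 0.0317 0.0275] [1.2 0.2 0.9]
stopR [0.5769 0.048  0.0271] [0.8 1.  0.5]
gLfront_in [ 0.5653 -0.0316  0.0232] [1.4 1.2 0.8]
gRfront_in [ 0.6133 -0.0015  0.0255] [0.2 0.2]
gRfront_out [ 6.252e-01 -6.000e-04  2.060e-02] [0.3 0.3]
gLfront_out [ 0.5596 -0.0365  0.0214] [0.1 0.1]
ferr [ 0.5059 -0.0309  0.2126] [1.1 0.5 1.3]
-61.596873981850656 -61.75002425720429 -63.81088895870119 -43.93867416627693 0.10331956567519524 0.15906794269009156 [ 0.59258986 -0.02141902  0.03083534]
c [ 0.58744416 -0.00944498]
FL -58.6 -51.6 25.2
FR -58.8 51.7 24.1
RL 100.5 -51.7 24.9
RR 68.8 47.0 49.2
stopL -56.4 -18.0 27.5
stopR -55.6 18.0 27.1
gLfront_in 9.0 -29.9 23.2
gRfront_in 5.3 26.5 25.5
gRfront_out 10.1 37.4 20.6
gLfront_out 10.6 -37.4 21.4
ferr -19.8 -82.0 212.6
```

```bash
python3 - <<'E'
from h import *
L=lambda n:np.load(n+'.npy',allow_pickle=True)
A,B,C,D,E=map(L,'ABCDE')
w=lambda s,ox,oy:(lambda x,y:np.array([ox+(x+.5)/s-.5,oy+(y+.5)/s-.5]))
ca,cb,cc,cd,ce=w(3,170,155),w(3.3,280,190),w(3.75,210,160),w(4,220,170),w(4,165,130)
yaw=np.radians(-61.7);nx=np.array([np.cos(yaw),np.sin(yaw)]);ny=np.array([-nx[1],nx[0]])
c=np.array([.58744,-.00944])
def sh(n,C,px):
    print(n,*[((lambda q:(round(q@nx*1e3,1),round(q@ny*1e3,1)))(onz(C,px,z)[:2]-c)) for z in(.0,.020,.0265)])
sh('C stop low',C,cc(276,123));sh('D stop low',D,cd(250,122));sh('E stop low',E,ce(594,109));sh('B stop',B,cb(150,160))
sh('C stop up',C,cc(276,98));sh('D stop up',D,cd(250,100))
for n,K,l in [('C',C,[cc(75,112),cc(480,112)]),('D',D,[cd(68,126),cd(428,97)]),('E',E,[ce(455,131),ce(723,74)]),('A',A,[ca(287,103),ca(478,72)]),('B',B,[cb(77,217),cb(215,83)])]:
    for p in l: sh(n+' bolt',K,p)
sh('Cg',C,cc(163,290));sh('Cg end',C,cc(165,395));sh('Dg',D,cd(148,318));sh('Cgr',C,cc(385,287));sh('Cgr end',C,cc(390,405))
sh('C bed front edge bright',C,cc(276,90)); sh('C outer flange',C,cc(276,35)); sh('C bright R-edge rear',C,cc(417,422)); sh('C bright L rear',C,cc(138,422))
S=cal('scene');Dd=cal('side')
E
```

```text
C stop low (np.float64(-36.1), np.float64(0.8)) (np.float64(-50.6), np.float64(0.7)) (np.float64(-55.3), np.float64(0.7))
D stop low (np.float64(-44.0), np.float64(2.3)) (np.float64(-52.4), np.float64(0.4)) (np.float64(-55.1), np.float64(-0.3))
E stop low (np.float64(-53.4), np.float64(7.0)) (np.float64(-55.8), np.float64(1.4)) (np.float64(-56.6), np.float64(-0.5))
B stop (np.float64(-48.9), np.float64(-0.1)) (np.float64(-53.0), np.float64(-2.6)) (np.float64(-54.3), np.float64(-3.4))
C stop up (np.float64(-44.7), np.float64(0.8)) (np.float64(-58.6), np.float64(0.7)) (np.float64(-63.1), np.float64(0.7))
D stop up (np.float64(-51.2), np.float64(2.6)) (np.float64(-59.2), np.float64(0.6)) (np.float64(-61.8), np.float64(-0.0))
C bolt (np.float64(-40.0), np.float64(-56.1)) (np.float64(-54.2), np.float64(-51.8)) (np.float64(-58.8), np.float64(-50.4))
C bolt (np.float64(-39.9), np.float64(58.6)) (np.float64(-54.1), np.float64(54.1)) (np.float64(-58.7), np.float64(52.6))
D bolt (np.float64(-47.4), np.float64(-53.1)) (np.float64(-55.5), np.float64(-51.8)) (np.float64(-58.2), np.float64(-51.3))
[... 1264 characters left out ...]
.6), np.float64(33.3)) (np.float64(3.2), np.float64(32.4))
Cgr end (np.float64(87.4), np.float64(41.6)) (np.float64(63.5), np.float64(38.4)) (np.float64(55.7), np.float64(37.3))
C bed front edge bright (np.float64(-47.4), np.float64(0.8)) (np.float64(-61.1), np.float64(0.7)) (np.float64(-65.5), np.float64(0.7))
C outer flange (np.float64(-65.3), np.float64(0.8)) (np.float64(-77.5), np.float64(0.7)) (np.float64(-81.5), np.float64(0.7))
C bright R-edge rear (np.float64(96.9), np.float64(52.0)) (np.float64(72.2), np.float64(47.9)) (np.float64(64.2), np.float64(46.6))
C bright L rear (np.float64(96.7), np.float64(-48.7)) (np.float64(72.0), np.float64(-45.0)) (np.float64(64.0), np.float64(-43.8))
```

```bash
python3 - <<'E'
from h import *
for cam,t in [((.40,.20,.36),(.444,.243,.03)),((.43,.33,.36),(.444,.243,.03)),((.48,.28,.33),(.444,.243,.03))]:
    print(cam)
    for s in look(cam,t)[:4]: print('  ',s[1],s[2].round(3),s[3].round(0),s[4])
# rough die yaw from scene
S=cal('scene');im=cv2.imread('pics/scene0.png')
def cop(im,box):
    x0,y0,x1,y1=box;b,g,r=[im[y0:y1,x0:x1,i].astype(int) for i in range(3)]
    m=((r>190)&(g>90)&(g<170)&(b<130)&(r-g>60)).astype(np.uint8);n,l,s,c=cv2.connectedComponentsWithStats(m);k=1+np.argmax(s[1:,4]);
    cn=cv2.findContours((l==k).astype(np.uint8),0,1)[0][0]+np.array([x0,y0]);return s[k],cn.reshape(-1,2).astype(float)
for n,K,i,b in [('scene',S,im,(110,245,210,315)),('side',cal('side'),cv2.imread('pics/side0.png'),(130,265,230,330)),('B',np.load('B.npy',allow_pickle=True),cv2.imread('pics/B.png'),(190,90,290,190))]:
    s,cn=cop(i,b);W=np.array([onz(K,p,.036)[:2] for p in cn]);print(n,s,[np.round(v,4) for v in cv2.minAreaRect(W.astype(np.float32)*1000)])
E
```

```text
(0.4, 0.2, 0.36)
   210 [0.453 0.187 0.276] [170. -14. 152.] [ -1.  -9. -14.  93.  16.  27.]
   225 [0.445 0.177 0.273] [169. -16. 138.] [ -4. -14. -18.  92.  19.  39.]
   240 [0.436 0.169 0.271] [169. -19. 123.] [ -6. -20. -24.  90.  22.  52.]
   255 [0.424 0.165 0.269] [170. -22. 108.] [ -8. -27. -29.  88.  24.  66.]
(0.43, 0.33, 0.36)
   240 [0.458 0.267 0.287] [-175.   -3.  119.] [16. -0. -3. 93.  1. 76.]
   255 [0.446 0.262 0.287] [-178.   -2.  105.] [15. -7. -9. 90.  2. 90.]
   225 [0.468 0.275 0.285] [-171.   -4.  134.] [17.  6.  4. 97. -0. 63.]
   210 [0.476 0.285 0.283] [-168.   -7.  148.] [ 18.  13.  10. 100.  -2.  50.]
(0.48, 0.28, 0.33)
   225 [0.504 0.235 0.243] [-170.  -16.  132.] [  8.  16.   8. 100.   8.  54.]
   240 [0.494 0.227 0.246] [-170.  -14.  117.] [ 7.  9.  2. 96.  9. 68.]
   255 [0.482 0.223 0.247] [-171.  -11.  103.] [ 6.  2. -5. 93. 10. 82.]
   270 [0.47  0.221 0.249] [-173.   -9.   88.] [  6.  -5. -11.  89.  10.  97.]
scene [ 26  25  27  15 199] [array([465.0842, 246.3568]), array([40.5618, 61.2917]), np.float64(31.9987)]
side [ 24  18  26  20 235] [array([461.2052, 245.0978]), array([39.0525, 61.5964]), np.float64(32.0047)]
B [ 29  24  43  43 913] [array([461.328 , 246.4188]), array([42.9186, 61.1836]), np.float64(30.8814)]
```

```bash
cat >> h.py <<'E'
def toolR(yaw,lean,flip):
    # z tool = (sin lean along nx, -cos lean); jaws along ny ; flip: tool x points outward/down (camera outside)
    y=np.radians(yaw);nx=np.array([np.cos(y),np.sin(y),0]);ny=np.array([-nx[1],nx[0],0]);l=np.radians(lean)
    z=nx*np.sin(l)-np.array([0,0,np.cos(l)]);yy=ny if flip else -ny
    x=np.cross(yy,z);R=np.stack([x,yy,z],1);return R,Ro.from_matrix(R).as_euler('xyz',degrees=True)
E
python3 - <<'E'
from h import *
for flip in (0,1):
  for lean in (35,40,45):
    for n,c,yaw,z0 in [('pick',(.4615,.246),-59.,0),('pickup',(.4615,.246),-59.,.1),('place',(.588,-.0105),-61.7,.02),('pre',(.588-.09,-.0105+.16),-61.7,.05)]:
        R,e=toolR(yaw,lean,flip);y=np.radians(yaw)
        g=np.array([c[0]-.035*np.cos(y),c[1]-.035*np.sin(y),z0+.023]);p=g-.054*R[:,2]
        try:q=robot.ik(p,e)
        except Exception as ex:q=None
        print(flip,lean,n,p.round(3),R[:,0].round(2),None if q is None else np.round(q,0))
s=look((.44,.33,.34),(.46,.245,.03))[1];print(s)
robot.move_pose(s[2],s[3]); shot('wrist','F'); np.save('F.npy',np.array(cal('wrist'),dtype=object),allow_pickle=True)
shot('scene','sceneF');shot('side','sideF')
E
```

```text
0 35 pick [0.428 0.303 0.067] [ 0.42 -0.7   0.57] [ 36.   7. -23.  63. -35. -84.]
0 35 pickup [0.428 0.303 0.167] [ 0.42 -0.7   0.57] [ 36.   1. -18.  74. -35. -84.]
0 35 place [0.557 0.048 0.087] [ 0.39 -0.72  0.57] [   4.   -7.  -35.   46.  -32. -119.]
0 35 pre [0.467 0.208 0.117] [ 0.39 -0.72  0.57] [ 24.  -4. -29.  63. -35. -95.]
0 40 pick [0.426 0.306 0.064] [ 0.39 -0.66  0.64] [ 38.  10. -21.  64. -40. -81.]
0 40 pickup [0.426 0.306 0.164] [ 0.39 -0.66  0.64] [ 38.   4. -17.  75. -40. -81.]
0 40 place [0.555 0.051 0.084] [ 0.36 -0.67  0.64] [   6.   -7.  -37.   42.  -36. -118.]
0 40 pre [0.465 0.211 0.114] [ 0.36 -0.67  0.64] [ 26.  -2. -28.  62. -40. -92.]
0 45 pick [0.424 0.309 0.061] [ 0.36 -0.61  0.71] [ 40.  14. -19.  65. -44. -78.]
0 45 pickup [0.424 0.309 0.161] [ 0.36 -0.61  0.71] [ 40.   7. -15.  76. -44. -78.]
0 45 place [0.553 0.054 0.081] [ 0.34 -0.62  0.71] [   8.   -6.  -38.   38.  -42. -118.]
0 45 pre [0.463 0.214 0.111] [ 0.34 -0.62  0.71] [ 29.   1. -28.  62. -45. -90.]
1 35 pick [0.428 0.303 0.067] [-0.42  0.7  -0.57] [ 36.   7. -23.  63. -35.  96.]
1 35 picku
[... 379 characters left out ...]
 4. -17.  75. -40.  99.]
1 40 place [0.555 0.051 0.084] [-0.36  0.67 -0.64] [  6.  -7. -37.  42. -36.  62.]
1 40 pre [0.465 0.211 0.114] [-0.36  0.67 -0.64] [ 26.  -2. -28.  62. -40.  88.]
1 45 pick [0.424 0.309 0.061] [-0.36  0.61 -0.71] [ 40.  14. -19.  65. -44. 102.]
1 45 pickup [0.424 0.309 0.161] [-0.36  0.61 -0.71] [ 40.   7. -15.  76. -44. 102.]
1 45 place [0.553 0.054 0.081] [-0.34  0.62 -0.71] [  8.  -6. -38.  38. -42.  62.]
1 45 pre [0.463 0.214 0.111] [-0.34  0.62 -0.71] [ 29.   1. -28.  62. -45.  90.]
(np.float64(23.136150593245986), 255, array([0.45798011, 0.26184681, 0.26838528]), array([-179.39303493,   -0.90221786,  105.38607641]), array([ 15.,  -6., -11.,  87.,   1.,  90.]))
```

View pics/F.png

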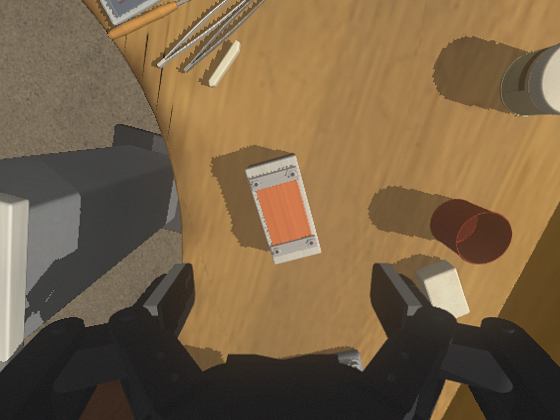

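View pics/sceneF.png

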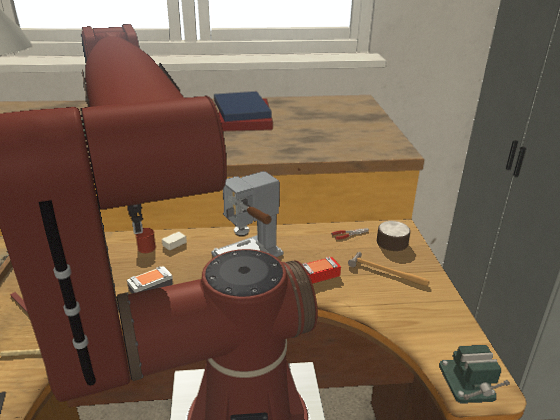

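View pics/sideF.png

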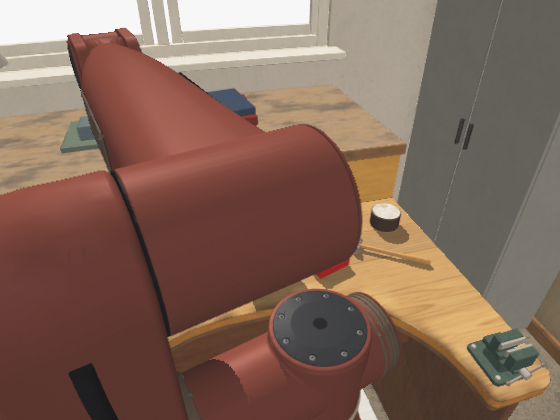

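F shows the die at (284,210), and with the arm swung left the scene camera sees the press: grip end at (265,217), foot at (241,230).

```bash
python3 - <<'E'
from h import *
def cop(im,box):
    x0,y0,x1,y1=box;b,g,r=[im[y0:y1,x0:x1,i].astype(int) for i in range(3)]
    m=((r>190)&(g>90)&(g<170)&(b<130)&(r-g>60)).astype(np.uint8);n,l,s,c=cv2.connectedComponentsWithStats(m);k=1+np.argmax(s[1:,4]);
    cn=cv2.findContours((l==k).astype(np.uint8),0,1)[0][0]+np.array([x0,y0]);return c[k]+np.array([x0,y0]),cn.reshape(-1,2).astype(float)
o=[]
for n,K,i,b in [('scene',cal('scene'),'scene0',(110,245,210,315)),('side',cal('side'),'side0',(130,265,230,330)),('B',np.load('B.npy',allow_pickle=True),'B',(190,90,290,190)),('F',np.load('F.npy',allow_pickle=True),'F',(230,150,330,270))]:
    c,cn=cop(cv2.imread(f'pics/{i}.png'),b);o.append((K,c));W=np.array([onz(K,p,.036)[:2] for p in cn]);print(n,c,onz(K,c,.036).round(4),[np.round(v,4) for v in cv2.minAreaRect(W.astype(np.float32)*1000)])
print(tri(o),tri(o[2:]),tri(o[:2]))
a=cv2.imread('pics/F.png')[145:275,230:340];cv2.imwrite('pics/Fc.png',cv2.resize(a,None,fx=4.5,fy=4.5,interpolation=cv2.INTER_CUBIC))
F=o[3][0];im=cv2.imread('pics/F.png')
# whole-die top by brightness: aluminium bright
b,g,r=[im[140:280,225:345,i].astype(int) for i in range(3)]
m=(((abs(r-b)<35)&(r>150))|((r>190)&(r-g>60)&(b<130))).astype(np.uint8);n,l,s,c=cv2.connectedComponentsWithStats(m);k=1+np.argmax(s[1:,4])
cn=cv2.findContours((l==k).astype(np.uint8),0,1)[0][0].reshape(-1,2)+np.array([225,140]);W=np.array([onz(F,p,.034)[:2] for p in cn.astype(float)]);print(s[k],cv2.minAreaRect(W.astype(np.float32)*1000))
E
```

```text
scene [149.25125628 276.57788945] [0.4648 0.2468 0.036 ] [array([465.0842, 246.3568]), array([40.5618, 61.2917]), np.float64(31.9987)]
side [166.14468085 292.33191489] [0.4613 0.2452 0.036 ] [array([461.2052, 245.0978]), array([39.0525, 61.5964]), np.float64(32.0047)]
B [240.30558598 135.18619934] [0.4611 0.2462 0.036 ] [array([461.328 , 246.4188]), array([42.9186, 61.1836]), np.float64(30.8814)]
F [284.08619939 211.98171528] [0.4611 0.2471 0.036 ] [array([461.6329, 246.0042]), array([43.1202, 61.6406]), np.float64(31.186)]
(array([0.46114865, 0.24614717, 0.03721225]), [np.float64(0.44114040806196525), np.float64(0.46592058590980595), np.float64(0.16189405975448568), np.float64(1.147300290466953)]) (array([0.46114229, 0.24665412, 0.03453818]), [np.float64(0.02541157465057718), np.float64(0.04123583388548879)]) (array([0.45111628, 0.24409266, 0.04612308]), [np.float64(0.029455910217157804), np.float64(0.03042250982429834)])
[  20   16   76  108 4505] ((461.4555969238281, 246.2222442626953), (53.15829849243164, 108.80348205566406), 31.231399536132812)
```

View pics/Fc.png

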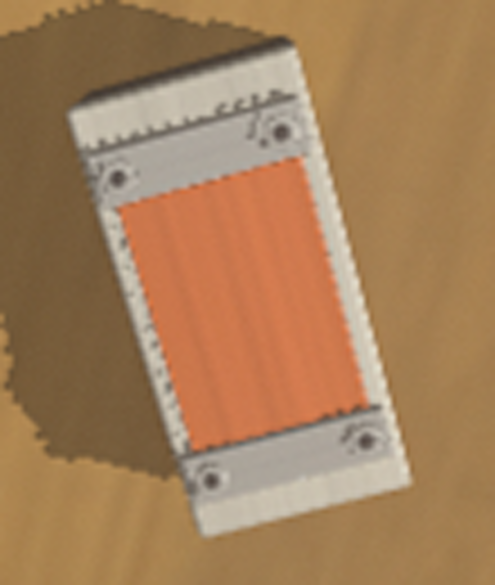

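Die: centre (0.4613, 0.2463), yaw −58.8°, footprint 53×109 mm, top at 35–37 mm, copper up. All of it matches the text. Now the leaning grasp.

```bash
python3 - <<'E'
from h import *
R,e=toolR(-58.8,40,1);y=np.radians(-58.8);nx=np.array([np.cos(y),np.sin(y),0])
c=np.array([.4613,.2463,0]);g=c-.034*nx+[0,0,.022];p=g-.054*R[:,2]
robot.move_pose(p-.09*R[:,2]+[0,0,.02],e)
print(robot.line_to(p-.03*R[:,2],vel=.2,guard=12)); print(robot.line_to(p,vel=.08,guard=8))
o=robot.observe();print(o['time'],o['tool_pos'],p,o['ft_force'])
shot('wrist','G0')
robot.set_gripper(.045);o=robot.observe();print(o['time'],o['gripper_width'],o['ft_force']);shot('wrist','G1')
E
```

```text
False
False
9.2083 [0.42586765 0.30536984 0.063956  ] [0.42570609 0.30507253 0.0633664 ] [-0.08781827 -0.63790773 -0.59999917]
9.6583 0.0529801191508784 [-2.41177265  3.29523251  4.98681748]
```

View pics/G1.png

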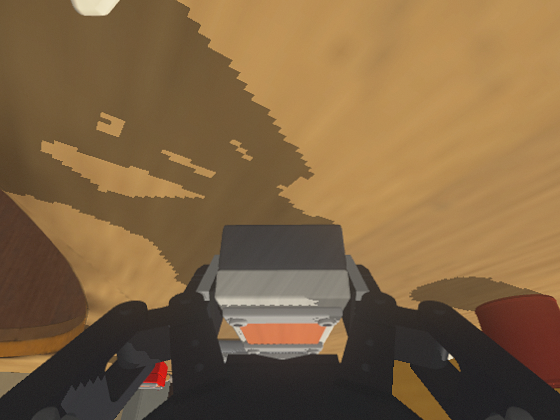

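```bash
cat >> h.py <<'E'
NC=np.array([.5880,-.0105,.020]);NY=-61.7
_y=np.radians(NY);NX=np.array([np.cos(_y),np.sin(_y),0]);NYv=np.array([-NX[1],NX[0],0])
import os
OFF=np.load('off.npy') if os.path.exists('off.npy') else None  # die origin in tool frame
def tcp_for(a,b,h,lean=40):  # die origin at nest coords a,b,h
    R,e=toolR(NY,lean,1); return NC+a*NX+b*NYv+np.array([0,0,h])-R@OFF, e
E
python3 - <<'E'
from h import *
import h
o=robot.observe();R,e=toolR(-58.8,40,1);Ra=Ro.from_euler('xyz',o['tcp_rot'],degrees=True).as_matrix();print((Ra.T@R).round(4)[0])
np.save('off.npy',R.T@(np.array([.4613,.2463,0])-o['tool_pos']));h.OFF=np.load('off.npy');print(h.OFF)
robot.line_to(np.array(o['tool_pos'])+[0,0,.08],vel=.15);print(robot.observe()['ft_force'],robot.observe()['gripper_width'])
p,e=tcp_for(-.15,0,.045);robot.move_pose(p,e);shot('wrist','H');shot('scene','sceneH')
np.save('H.npy',np.array(cal('wrist'),dtype=object),allow_pickle=True)
o=robot.observe();print(o['time'],o['ft_force'],o['gripper_width'],o['tool_pos'],p)
E
```

```text
[ 1.e+00  3.e-04 -1.e-04]
[-0.01176749 -0.00046646  0.09336912]
[-0.73271852 -0.47589281 -3.43331841] 0.05312183957170239
11.1 [ 0.82255766  0.35064747 -2.4793389 ] 0.05320408332084098 [0.48409256 0.18292698 0.1282925 ] [0.48457072 0.18257292 0.1289609 ]
```

View pics/H.png

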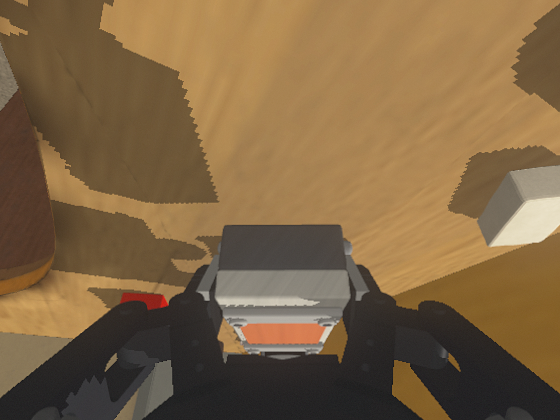

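View pics/sceneH.png

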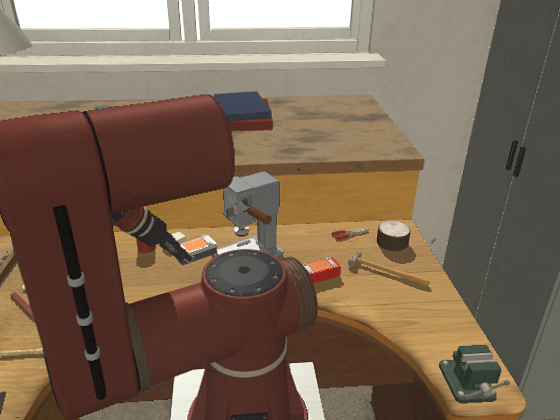

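```bash
python3 - <<'E'
from h import *
p,e=tcp_for(-.13,0,.0115);print(robot.line_to(p,vel=.2,rotation=e,guard=12))
p,e=tcp_for(-.06,0,.0115);print(robot.line_to(p,vel=.15,guard=8))
p,e=tcp_for(0,0,.0115);print(robot.line_to(p,vel=.08,guard=8))
robot.pause(.2)
shot('wrist','I');shot('scene','sceneI');np.save('I.npy',np.array(cal('wrist'),dtype=object),allow_pickle=True)
o=robot.observe();print(o['time'],o['ft_force'],o['tool_pos']-p)
a=cv2.imread('pics/sceneI.png')[170:290,170:310];cv2.imwrite('pics/sceneIc.png',cv2.resize(a,None,fx=5,fy=5,interpolation=cv2.INTER_CUBIC))
E
```

```text
False
False
False
13.2583 [-0.71122445  0.30276342 -3.32585607] [-7.38227002e-05  2.96909952e-04 -4.81118346e-05]
```

View pics/I.png

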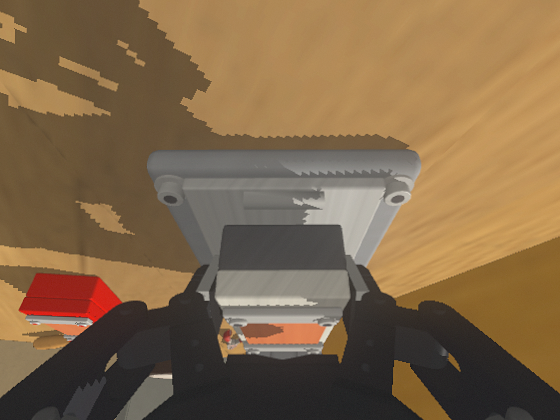

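View pics/sceneIc.png

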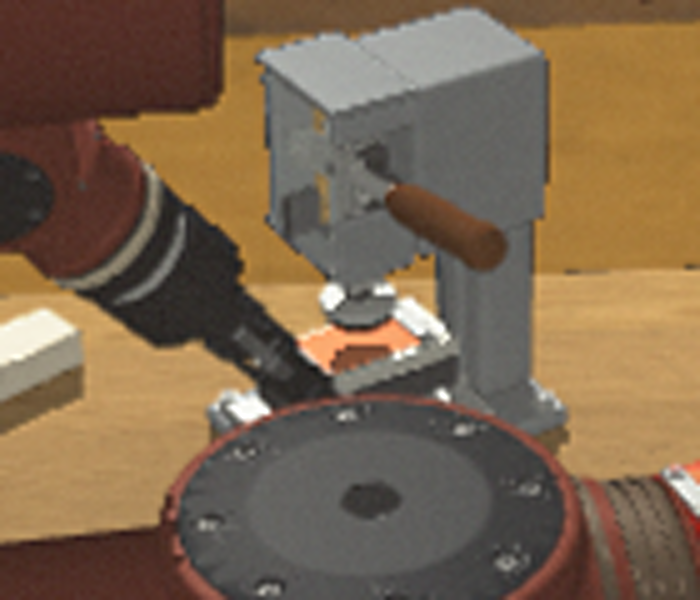

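```bash
python3 - <<'E'
from h import *
I=np.load('I.npy',allow_pickle=True)
f=lambda px,z:(lambda q:((q@NX*1e3).round(1),(q@NYv*1e3).round(1)))(onz(I,px,z)-NC)
for n,px,zs in [('dieL',(223,226),(.0315,)),('dieR',(343,226),(.0315,)),('stopinL',(243,208),(.02,.0265)),('stopinR',(323,208),(.02,.0265)),('stopout',(283,191),(.0265,)),('boltL',(170,197),(.0225,)),('boltR',(397,197),(.0225,))]:
    print(n,[f(px,z) for z in zs])
print(proj(I,NC-.058*NX+[0,0,.0065]),proj(I,NC-.055*NX+[0,0,.0115]))
a=cv2.imread('pics/I.png')[140:280,140:430];cv2.imwrite('pics/Ic.png',cv2.resize(a,None,fx=2.7,fy=2.7,interpolation=cv2.INTER_CUBIC))
E
```

```text
dieL [(np.float64(-50.4), np.float64(-27.7))]
dieR [(np.float64(-50.5), np.float64(27.9))]
stopinL [(np.float64(-48.3), np.float64(-19.5)), (np.float64(-57.8), np.float64(-18.0))]
stopinR [(np.float64(-48.4), np.float64(19.7)), (np.float64(-57.9), np.float64(18.1))]
stopout [(np.float64(-70.5), np.float64(0.0))]
boltL [(np.float64(-60.7), np.float64(-51.0))]
boltR [(np.float64(-60.9), np.float64(51.5))]
[282.85475316 207.84974865] [282.84279248 220.77710286]
```

View pics/Ic.png

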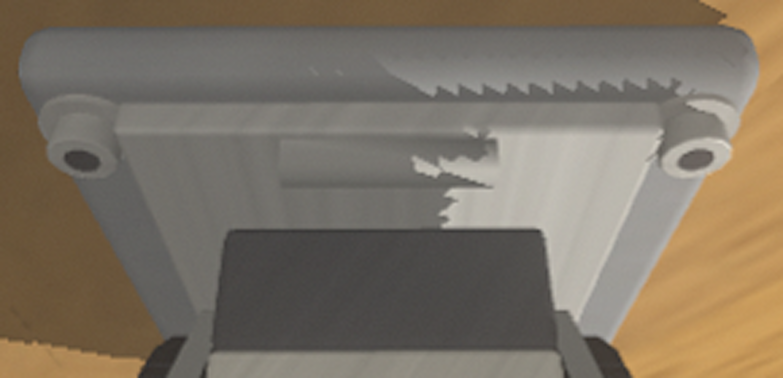

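Lateral alignment is good: die, stop and bolts are all centred on column 283. The fore-aft error is within a few mm, so I'll lower under guard and check the height at contact.

```bash
python3 - <<'E'
from h import *
f0=np.array(robot.observe()['ft_force'])
p,e=tcp_for(0,0,.006);print(robot.line_to(p,vel=.05,guard=4))
o=robot.observe();print(o['tool_pos']-p,np.array(o['ft_force'])-f0)
p,e=tcp_for(0,0,-.002);print(robot.line_to(p,vel=.02,guard=4))
o=robot.observe();print(o['time'],(o['tool_pos']-p)[2]-.002,np.array(o['ft_force'])-f0,o['torque'])
shot('wrist','J')
a=cv2.imread('pics/J.png')[140:280,140:430];cv2.imwrite('pics/Jc.png',cv2.resize(a,None,fx=2.7,fy=2.7,interpolation=cv2.INTER_CUBIC))
E
```

```text
False
[-4.35478020e-04  1.10624932e-05 -7.09351919e-04] [ 0.33483447 -0.87412531  0.54805728]
True
13.8833 -7.214584023408459e-05 [ 2.10785134 -0.17698786  6.53622722] [0.31505202 0.02654245 0.15706938]
```

View pics/Jc.png

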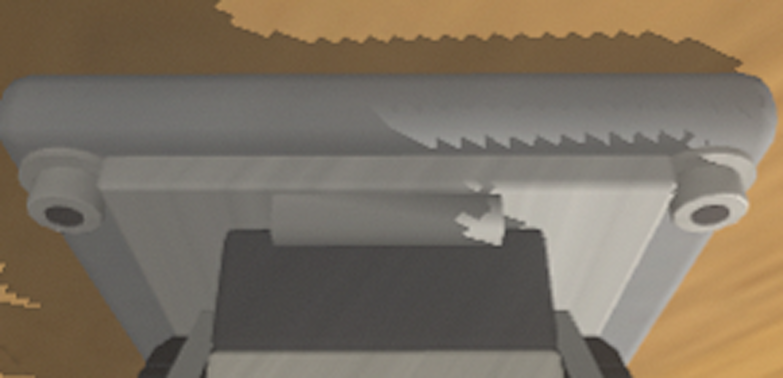

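Contact came at bed height, so the die is inside the nest. I'll feel for the front and rear stops from 1 mm up to centre it.

```bash
python3 - <<'E'
from h import *
p,e=tcp_for(0,0,.0015);robot.line_to(p,vel=.02);robot.pause(.15)
def probe(a):
    f0=np.array(robot.observe()['ft_force']);p,e=tcp_for(a,0,.0015);h=robot.line_to(p,vel=.015,guard=4)
    o=robot.observe();q=o['tool_pos']-tcp_for(0,0,0)[0];print(h,'a',(q@NX*1e3).round(2),'b',(q@NYv*1e3).round(2),'z',(q[2]*1e3).round(2),'dF',((o['ft_force']-f0)@NX).round(1),((o['ft_force']-f0)).round(1));return q@NX
a=probe(-.009);b=probe(.009);print(robot.observe()['time'],(a+b)/2)
E
```

```text
True a -0.85 b -0.23 z 1.18 dF 3.2 [ 2.6 -2.2  1.8]
True a -0.39 b -0.85 z 0.16 dF -4.3 [-1.3  4.2  2.6]
14.9167 -0.0006232222614031885
```

```bash
python3 - <<'E'
from h import *
H=.0032
robot.line_to(tcp_for(-.0006,0,H)[0],vel=.03);robot.pause(.3);print(robot.observe()['ft_force'],(robot.observe()['tool_pos']-tcp_for(-.0006,0,0)[0])*1e3)
def probe(a):
    f0=np.array(robot.observe()['ft_force']);h=robot.line_to(tcp_for(a,0,H)[0],vel=.02,guard=6)
    o=robot.observe();q=o['tool_pos']-tcp_for(0,0,0)[0];print(h,'a',(q@NX*1e3).round(2),'b',(q@NYv*1e3).round(2),'z',(q[2]*1e3).round(2),((o['ft_force']-f0)).round(1))
probe(-.009)
robot.line_to(tcp_for(-.0006,0,H)[0],vel=.03);robot.pause(.3);print(robot.observe()['ft_force'])
probe(.009);robot.line_to(tcp_for(-.0006,0,H)[0],vel=.03);robot.pause(.3);o=robot.observe();print(o['ft_force'],o['time'])
E
```

```text
[-0.03079556  0.59513543 -2.98937307] [-0.21857242  0.07766553  2.90689771]
True a -1.7 b -0.08 z 3.33 [ 2.1 -2.3  5.2]
[-0.84519698 -0.03769007 -2.85204919]
True a 5.72 b -0.11 z 2.63 [-0.1  3.9  5.6]
[ 0.80741869  0.15694083 -2.02432031] 17.325
```

Front contact at a=−1.7 mm and rear at +5.7 mm, both on the slopes, so the centre is +2.0 mm. I'll lower the die there, release and back out.

```bash
python3 - <<'E'
from h import *
robot.line_to(tcp_for(.002,0,.0032)[0],vel=.03);robot.pause(.2)
print(robot.line_to(tcp_for(.002,0,-.002)[0],vel=.02,guard=3.5))
o=robot.observe();print('z',(o['tool_pos']-tcp_for(0,0,0)[0])*1e3,o['ft_force'])
robot.line_to(o['tool_pos'],vel=.02)
robot.set_gripper(.068);o=robot.observe();print(o['gripper_width'],o['time'],o['ft_force'])
R,e=toolR(NY,40,1);p=np.array(o['tool_pos'])
print(robot.line_to(p-.06*R[:,2],vel=.12,guard=12))
print(robot.line_to(p-.13*R[:,2]-.02*NX,vel=.25,guard=12))
shot('wrist','K');shot('scene','sceneK');np.save('K.npy',np.array(cal('wrist'),dtype=object),allow_pickle=True)
print(robot.observe()['time'])
a=cv2.imread('pics/sceneK.png')[170:290,170:310];cv2.imwrite('pics/sceneKc.png',cv2.resize(a,None,fx=5,fy=5,interpolation=cv2.INTER_CUBIC))
E
```

```text
True
z [ 1.39347924 -1.69488033  0.41093747] [1.03664288 0.28416049 3.04523075]
0.06804567082648001 18.575 [ 0.19555483 -0.39960421  0.6016978 ]
False
False
19.8083
```

View pics/K.png

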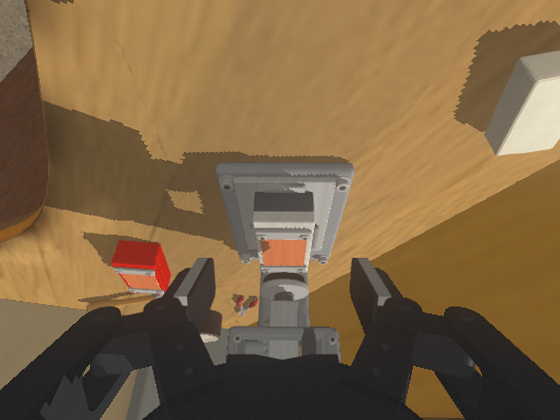

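View pics/sceneKc.png

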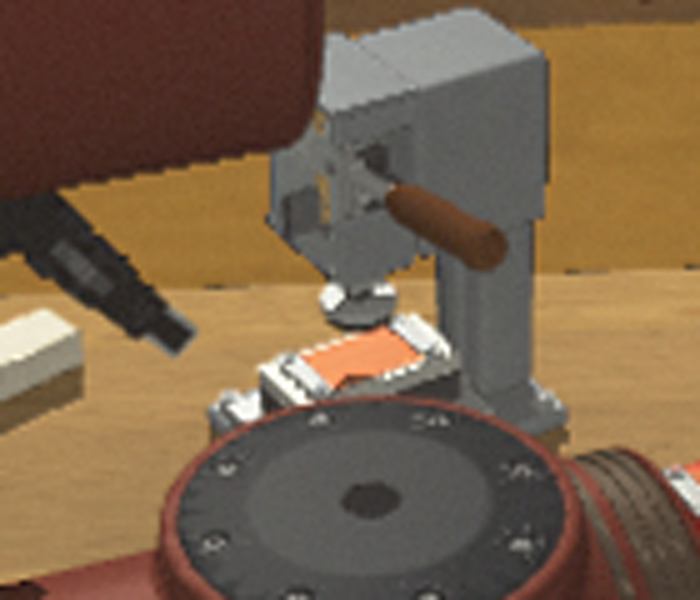

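```bash
python3 - <<'E'
import cv2
a=cv2.imread('pics/K.png')[155:305,205:365];cv2.imwrite('pics/Kc.png',cv2.resize(a,None,fx=4,fy=4,interpolation=cv2.INTER_CUBIC))
E
```

```text
(no output)
```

View pics/Kc.png

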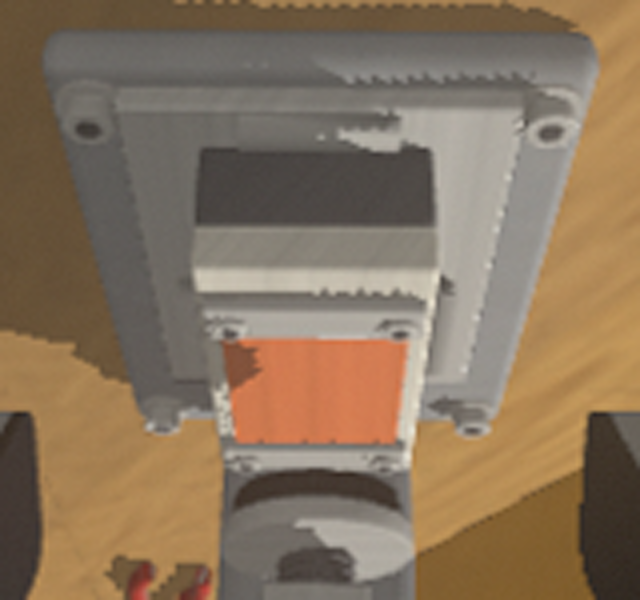

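The die lies square in the nest with its copper up and is released. Next, the lever: raise, close the fingers, go above the estimated grip and look.

```bash
python3 - <<'E'
from h import *
G=np.array([.4641,-.0534,.230])
o=robot.observe()
robot.line_to(np.array(o['tool_pos'])+[-.02,0.02,.16],vel=.3)
robot.set_gripper(0.0)
R,e=toolR(NY,0,1);print(e)
p=G+[0,0,.0726+.06]
for yy in (NY,NY+30,NY-30):print(robot.ik(p,toolR(yy,0,1)[1]))
robot.move_pose(p,e)
o=robot.observe();print(o['time'],o['gripper_width'],o['tool_pos'])
for n in('wrist','scene','side'):
    shot(n,n+'L')
np.save('L.npy',np.array(cal('wrist'),dtype=object),allow_pickle=True)
E
```

```text
[180.    0.  118.3]
[-22.66993953 -15.87370713  -8.9580187   96.91568843   0.
  39.03006047]
[-22.66993953 -15.87370713  -8.9580187   96.91568843   0.
   9.03006047]
[-22.66993953 -15.87370713  -8.9580187   96.91568843   0.
  69.03006047]
22.125 -9.102601249671836e-05 [ 0.46412867 -0.0529286   0.36237256]
```

View pics/wristL.png

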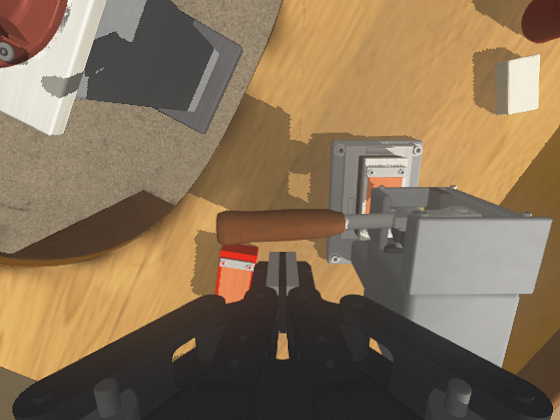

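View pics/sceneL.png

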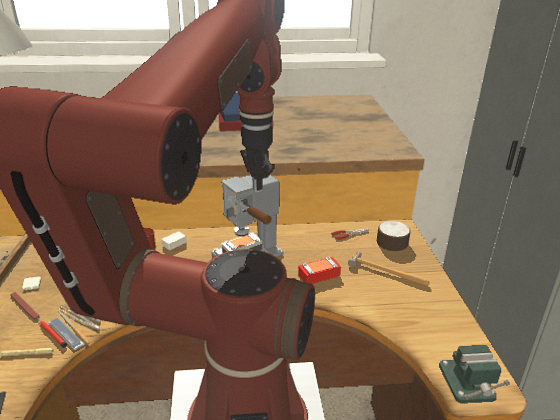

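View pics/sideL.png

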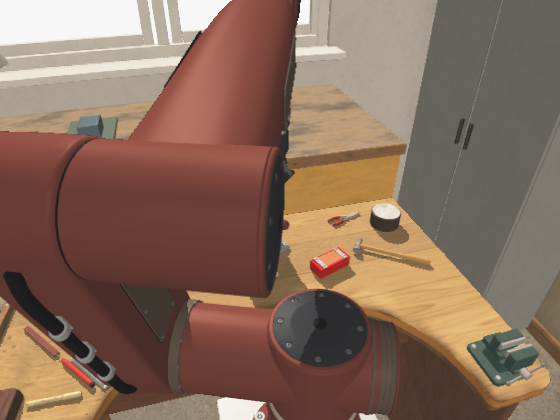

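```bash
python3 - <<'E'
from h import *
L=np.load('L.npy',allow_pickle=True);E=np.load('E.npy',allow_pickle=True);S=cal('scene')
def brown(im,box,show=0):
    x0,y0,x1,y1=box;hsv=cv2.cvtColor(im,cv2.COLOR_BGR2HSV)[y0:y1,x0:x1]
    m=((hsv[...,0]<=12)&(hsv[...,1]>120)&(hsv[...,2]>50)&(hsv[...,2]<175)).astype(np.uint8);n,l,s,c=cv2.connectedComponentsWithStats(m);k=1+np.argmax(s[1:,4])
    ys,xs=np.nonzero(l==k);P=np.stack([xs+x0,ys+y0],1).astype(np.float32);r=cv2.minAreaRect(P);return r,cv2.boxPoints(r).round(1),s[k]
rL=brown(cv2.imread('pics/wristL.png'),(205,200,350,245));print(rL)
rS=brown(cv2.imread('pics/sceneL.png'),(235,195,280,230));print(rS)
for z in(.212,.218,.224):
    print(z,[onz(L,p,z).round(4) for p in [(217,228),(281,225),(343.5,221.5),tuple(rL[0][0])]])
# ends: ferrule end tri with L,E,A
ce=lambda x,y:np.array([165+(x+.5)/4-.5,130+(y+.5)/4-.5])
A=np.load('A.npy',allow_pickle=True);ca=lambda x,y:np.array([170+(x+.5)/3-.5,155+(y+.5)/3-.5])
print(tri([(L,(343.5,221.5)),(E,ce(505,415)),(A,ca(213,455))]))
print('mid L+S',tri([(L,rL[0][0]),(S,rS[0][0])]))
a=cv2.imread('pics/sceneL.png')[165:275,200:310];cv2.imwrite('pics/sceneLc.png',cv2.resize(a,None,fx=5.4,fy=5.4,interpolation=cv2.INTER_CUBIC))
E
```

```text
(((280.6376953125, 225.10043334960938), (31.329235076904297, 127.29846954345703), 85.29214477539062), array([[215.9, 214.7],
       [342.8, 204.3],
       [345.4, 235.5],
       [218.5, 245.9]], dtype=float32), array([  13,    9,  127,   36, 2488], dtype=int32))
(((258.2940979003906, 214.17645263671875), (24.6957950592041, 7.88893461227417), 30.963754653930664), array([[245.7, 211.2],
       [249.7, 204.4],
       [270.9, 217.1],
       [266.9, 223.9]], dtype=float32), array([ 12,  12,  24,  17, 115], dtype=int32))
0.212 [array([ 0.4214, -0.0817,  0.212 ]), array([ 0.464 , -0.0557,  0.212 ]), array([ 0.5051, -0.0302,  0.212 ]), array([ 0.4638, -0.0559,  0.212 ])]
0.218 [array([ 0.4216, -0.0791,  0.218 ]), array([ 0.463 , -0.0539,  0.218 ]), array([ 0.503, -0.029,  0.218]), array([ 0.4628, -0.0541,  0.218 ])]
0.224 [array([ 0.4218, -0.0766,  0.224 ]), array([ 0.4621, -0.0521,  0.224 ]), array([ 0.5009, -0.0279,  0.224 ]), array([ 0.4619, -0.0523,  0.224 ])]
(array([ 0.50509855, -0.03084478,  0.21236371]), [np.float64(0.9743233642789414), np.float64(1.2325588845844127), np.float64(0.43277662098929814)])
mid L+S (array([ 0.46249721, -0.0541765 ,  0.22099702]), [np.float64(1.2928297675941547), np.float64(0.3670169658129556)])
```

View pics/sceneLc.png

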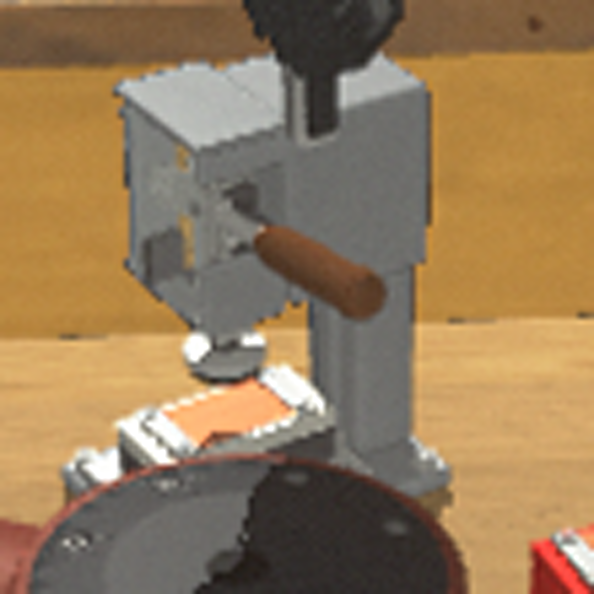

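Grip mid axis is at (0.463, −0.054, 0.219), so its top is at about 0.231, which agrees with the text. First stroke, logging force against depth.

```bash
cat >> h.py <<'E'
GT=np.array([.4628,-.0542]);UP=.245+.0726
def gp(ztip): return np.array([GT[0],GT[1],ztip+.0726])
def stroke(zb,segs,name=None):
    f0=robot.observe()['ft_force'][2];out=[];hit=False
    for z in segs:
        hit=robot.line_to(gp(z),vel=.08,guard=28)
        o=robot.observe();out.append((round((o['tool_pos'][2]-.0726)*1e3,1),round(o['ft_force'][2]-f0,1)))
        if hit: break
    robot.pause(.15);o=robot.observe();out.append(('hold',round((o['tool_pos'][2]-.0726)*1e3,1),round(o['ft_force'][2]-f0,1)))
    print('hit',hit,out)
    robot.line_to(gp(.242),vel=.12);robot.pause(.25);o=robot.observe();print('up',o['time'],round(o['ft_force'][2]-f0,1))
    return out
E
python3 - <<'E'
from h import *
robot.line_to(gp(.242),vel=.15);robot.pause(.2)
stroke(0,[.236,.232,.228,.222,.215,.205,.198,.193,.190])
shot('scene','s1');shot('wrist','w1')
def crop(n): 
    a=cv2.imread(f'pics/{n}.png')[165:275,200:310];return cv2.resize(a,(400,400),interpolation=cv2.INTER_CUBIC)
cv2.imwrite('pics/cmp1.png',np.hstack([crop('sceneL'),crop('s1')]))
E
```

```text
hit False [(np.float64(235.7), np.float64(-0.6)), (np.float64(231.7), np.float64(-1.9)), (np.float64(228.0), np.float64(1.6)), (np.float64(222.2), np.float64(1.9)), (np.float64(215.2), np.float64(2.9)), (np.float64(205.4), np.float64(3.3)), (np.float64(198.5), np.float64(4.1)), (np.float64(193.6), np.float64(4.9)), (np.float64(190.7), np.float64(4.9)), ('hold', np.float64(190.8), np.float64(4.9))]
up 26.2 -1.7
```

View pics/cmp1.png

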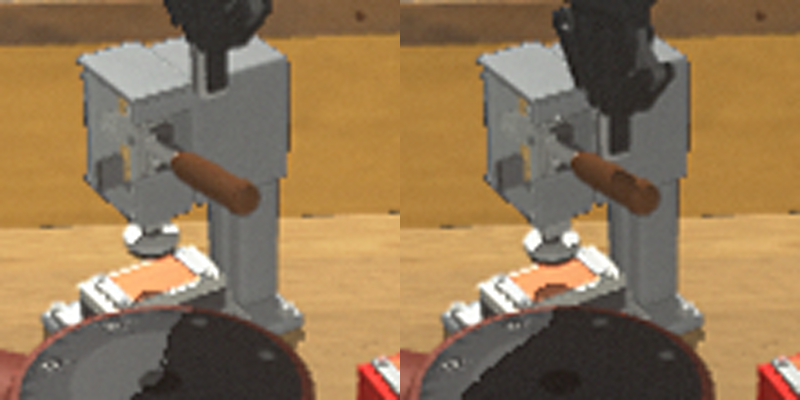

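View pics/w1.png

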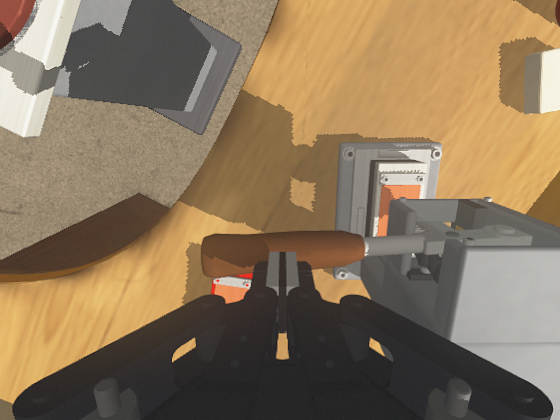

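```bash
cat >> h.py <<'E'
def footrow(n):
    g=cv2.cvtColor(cv2.imread(f'pics/{n}.png'),cv2.COLOR_BGR2GRAY)[205:248,228:258].astype(float)
    return g
def rows(ns):
    # subpixel shift of foot patch relative to the first picture
    T=footrow(ns[0])[14:30,4:25]; T=cv2.resize(T,None,fx=8,fy=8,interpolation=cv2.INTER_CUBIC).astype(np.float32)
    for n in ns:
        G=cv2.resize(footrow(n),None,fx=8,fy=8,interpolation=cv2.INTER_CUBIC).astype(np.float32)
        r=cv2.matchTemplate(G,T,cv2.TM_CCOEFF_NORMED);_,v,_,m=cv2.minMaxLoc(r);print(n,'dx',m[0]/8-4,'dy',m[1]/8-14,round(v,2))
E
python3 - <<'E'
from h import *
stroke(0,[.232,.220,.205,.193,.1885])
shot('scene','s2');rows(['sceneL','s1','s2'])
S=cal('scene');c=NC+.002*NX
for h in(.081,.058,.036): print(h,proj(S,c+[0,0,h]))
cv2.imwrite('pics/cmp2.png',np.hstack([cv2.resize(cv2.imread(f'pics/{n}.png')[200:260,220:270],(264,317),interpolation=cv2.INTER_CUBIC) for n in('sceneL','s1','s2')]))
E
```

```text
hit False [(np.float64(231.5), np.float64(-0.2)), (np.float64(220.1), np.float64(3.7)), (np.float64(205.6), np.float64(5.0)), (np.float64(193.7), np.float64(6.4)), (np.float64(189.6), np.float64(6.0)), ('hold', np.float64(189.7), np.float64(6.5))]
up 28.7583 0.3
sceneL dx 0.0 dy 0.0 1.0
s1 dx 0.0 dy 1.75 0.87
s2 dx 0.0 dy 3.5 0.78
0.081 [241.14994571 228.72549231]
0.058 [241.34390403 235.33369387]
0.036 [241.52630764 241.56208245]
```

View pics/cmp2.png

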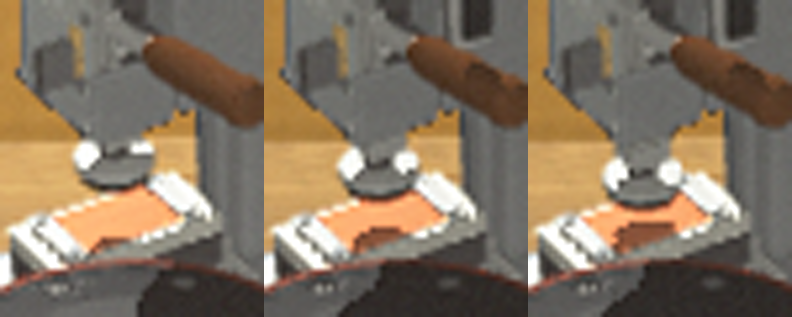

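Each stroke drops the foot 1.75 px, about 6 mm, so one tooth. Two more strokes, checking force and picture after each.

```bash
python3 - <<'E'
from h import *
for n in('s3','s4'):
    o=stroke(0,[.232,.220,.205,.193,.1885]);shot('scene',n)
    if o[-1][2]>9: break
rows(['sceneL','s1','s2','s3'])
import os
cv2.imwrite('pics/cmp3.png',np.hstack([cv2.resize(cv2.imread(f'pics/{n}.png')[200:260,220:270],(264,317),interpolation=cv2.INTER_CUBIC) for n in('s2','s3','s4') if os.path.exists(f'pics/{n}.png')]))
E
```

```text
hit False [(np.float64(231.5), np.float64(-0.3)), (np.float64(220.1), np.float64(2.0)), (np.float64(205.6), np.float64(4.3)), (np.float64(193.7), np.float64(4.6)), (np.float64(189.6), np.float64(5.2)), ('hold', np.float64(189.7), np.float64(4.7))]
up 31.2667 -1.9
hit False [(np.float64(231.5), np.float64(0.3)), (np.float64(220.2), np.float64(4.9)), (np.float64(205.6), np.float64(5.7)), (np.float64(193.7), np.float64(7.0)), (np.float64(189.6), np.float64(7.4)), ('hold', np.float64(189.7), np.float64(6.1))]
up 33.775 2.1
sceneL dx 0.0 dy 0.0 1.0
s1 dx 0.0 dy 1.75 0.87
s2 dx 0.0 dy 3.5 0.78
s3 dx 0.25 dy 5.125 0.74
```

View pics/cmp3.png

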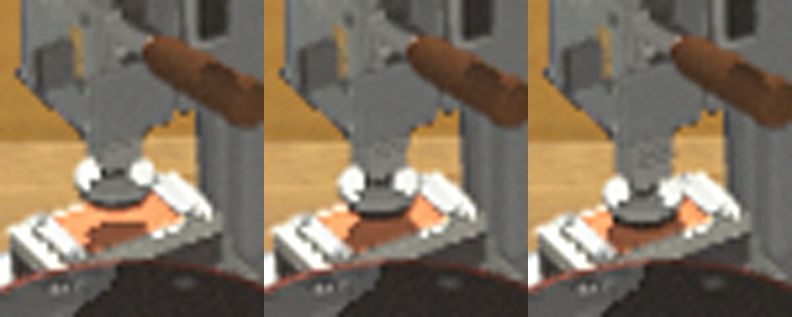

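No bearing force yet. One more stroke, watching the force closely.

```bash
python3 - <<'E'
from h import *
robot.pause(.2)
stroke(0,[.232,.220,.205,.198,.193,.1885]);shot('scene','s5')
cv2.imwrite('pics/cmp4.png',np.hstack([cv2.resize(cv2.imread(f'pics/{n}.png')[200:260,220:270],(264,317),interpolation=cv2.INTER_CUBIC) for n in('s3','s4','s5')]))
E
```

```text
hit False [(np.float64(231.5), np.float64(-0.4)), (np.float64(220.1), np.float64(3.1)), (np.float64(205.8), np.float64(6.9)), (np.float64(199.1), np.float64(9.0)), (np.float64(194.4), np.float64(10.3)), (np.float64(190.2), np.float64(12.1)), ('hold', np.float64(190.3), np.float64(11.3))]
up 36.6833 0.1
```

View pics/cmp4.png

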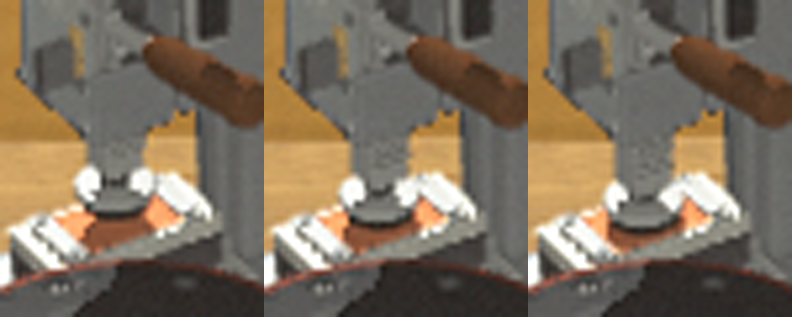

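The force ramped to 12 N, which is the bearing signature. I'll confirm with the foot's displacement and a low close view from the front.

```bash
python3 - <<'E'
from h import *
def prof(n,c0,c1,r0,r1):
    g=cv2.cvtColor(cv2.imread(f'pics/{n}.png'),cv2.COLOR_BGR2GRAY).astype(np.float32);return cv2.resize(g[r0:r1,c0:c1],None,fx=8,fy=8,interpolation=cv2.INTER_CUBIC)
T=prof('s3',235,250,232,242)
for n in('s1','s2','s3','s4','s5'):
    G=prof(n,234,251,224,250);r=cv2.matchTemplate(G,T,cv2.TM_CCOEFF_NORMED);_,v,_,m=cv2.minMaxLoc(r);print(n,m[0]/8,m[1]/8,round(v,2))
c=NC[:2]+.002*NX[:2]
P=lambda a,b,z:np.append(c+a*NX[:2]+b*NYv[:2],z)
for cam,t in [(P(-.22,-.02,.16),P(-.02,0,.06)),(P(-.22,0,.16),P(-.05,0,.03)),(P(-.2,0,.18),P(-.06,0,.02)),(P(-.2,0,.2),P(-.06,0,.02))]:
    for s in look(cam,t)[:2]: print(s[1],s[2].round(3),s[3].round(0),s[4])
E
```

```text
s1 0.75 4.25 0.9
s2 0.75 6.125 0.92
s3 1.0 8.0 1.0
s4 1.0 10.0 0.9
s5 1.0 10.875 0.86
180 [0.523 0.089 0.164] [180.  47. 124.] [ 13. -19. -41.  47. -43.  60.]
165 [0.533 0.096 0.163] [-161.   45.  144.] [ 14. -10. -34.  52. -46.  51.]
165 [0.542 0.101 0.144] [-166.   34.  136.] [ 11.  -3. -25.  60. -36.  57.]
180 [0.532 0.094 0.145] [180.  36. 118.] [ 10. -11. -32.  55. -34.  68.]
165 [0.549 0.088 0.145] [-169.   23.  134.] [  6.  -2. -22.  64. -25.  53.]
150 [0.558 0.096 0.141] [-160.   19.  149.] [  8.   4. -16.  68. -28.  42.]
165 [0.548 0.09  0.159] [-170.   20.  134.] [  5.  -3. -20.  68. -22.  52.]
180 [0.538 0.083 0.16 ] [-180.   21.  118.] [  3. -10. -27.  64. -19.  63.]
```

Foot steps were 1.9, 1.9 and 2.0 px, then only 0.88 px on the last stroke: half a tooth (3 mm), then bearing. Now to clear the arm and take a final look at the die, foot and lever.

```bash
python3 - <<'E'
from h import *
c=NC[:2]+.002*NX[:2]
P=lambda a,b,z:np.append(c+a*NX[:2]+b*NYv[:2],z)
robot.line_to(gp(.34),vel=.25)
s=look(P(-.26,0,.36),P(-.04,0,.06))[0];robot.move_pose(s[2],s[3])
s=look(P(-.24,0,.20),P(-.03,0,.05))[0];robot.move_pose(s[2],s[3]);shot('wrist','Z');shot('scene','sZ');np.save('Z.npy',np.array(cal('wrist'),dtype=object),allow_pickle=True)
print(robot.observe()['time'],robot.observe()['ft_force'])
a=cv2.imread('pics/sZ.png')[165:275,200:310];b=cv2.imread('pics/Z.png')
cv2.imwrite('pics/Zc.png',np.hstack([cv2.resize(b[150:320,205:355],(400,453),interpolation=cv2.INTER_CUBIC),cv2.resize(a,(400,453),interpolation=cv2.INTER_CUBIC)]))
E
```

```text
38.7917 [0.78677506 0.18415133 0.55416564]
```

View pics/Z.png

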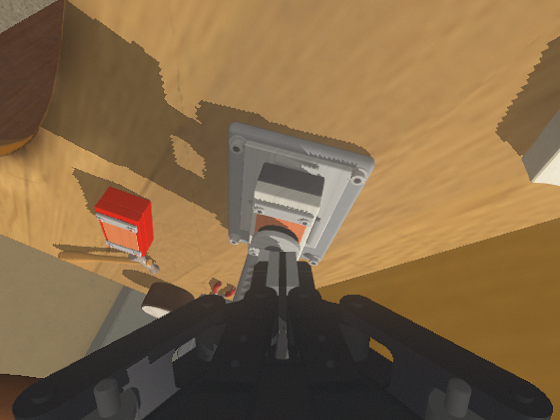

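View pics/Zc.png

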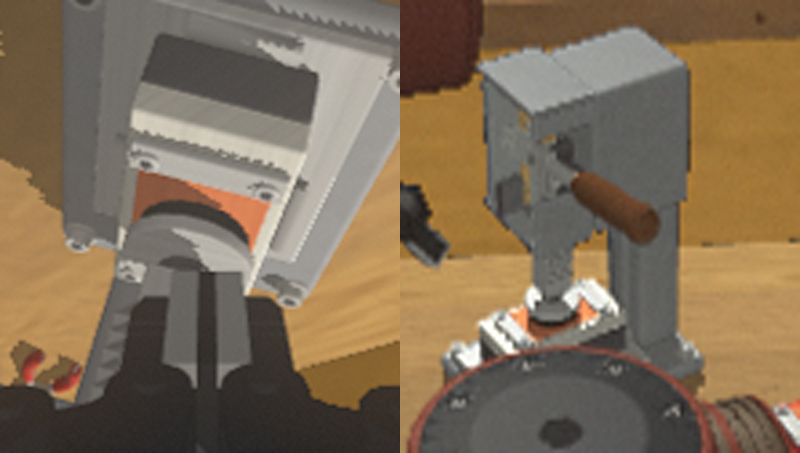

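The die is still square, the foot rests on the copper, the lever is up, and the robot touches nothing. Handing in.

```bash
python3 - <<'E'
from h import *
print(robot.job_done()); print(robot.observe()['time'])
E
```

```text
the job is handed in; nothing more can be done
None
the job is handed in; nothing more can be done
```

The forming die is in the press nest, copper side up and released. The foot bears on the copper with the lever up. I handed the job in at about 39 s of the 66 s allowed; it reported no verdict.

- **Loading:** I gripped the die near its front end with the tool leaning 40° and carried it in over the front stop. It met the bed at bed height, so it sits inside the stops. I felt for both stops, centred the die between them (contacts 1.7 mm forward and 5.7 mm back) and let go.
- **Ram:** I worked five full strokes of about 40 mm at the grip, letting the lever right up after each. The first four took 5–7 N and the last rose to about 12 N. In the scene camera the foot dropped one tooth (about 6 mm) on each of the first four strokes. On the fifth it dropped only about 3 mm before bearing, which fits joint ram at 0.048.
- **Last pictures:** the die is square in the nest, the foot is on the copper, the lever is up, and the hammer and white block were left alone.
- **Disagreements:** wrist-camera readings along the nest differed by 2–3 mm, which is why I centred the die by touch. The first touch probe, 1.5 mm up, dragged on the bed and was discarded; the result is from the second, 3 mm up. I could not read the ram position directly and inferred it from force and foot movement.

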